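# Test the suction nozzles and put the blocked ones to soak

### The job

Push the probe down the bore of every brass suction nozzle on the bench to find which are clear right through and which are blocked inside, then stand the probe back upright in its cup. Only after that take the press-and-turn cap off the soaking jar and set it down on the bench well away from the jar, drop the blocked nozzles into the jar and put the clear ones in the white tray, in any order. Leave the jar open, ready for me to pour in the cleaner, and leave the other things where they are.

Things in the scene. Friction and masses are not known exactly. Their poses are not given: they have to be found in the camera images.
- nozzle1: brass nozzle, may be absent; 30 mm tall, upright on a hex foot 30 mm wide (35 over corners), 7 mm high; above it a round neck 20 mm wide (grip here). Origin: centre of the underside; z up along the bore. Bore 11 mm wide, open on top: in a clear nozzle it runs right through (30 mm, to the bench); in a blocked one a hard dark plug stops the probe 14 mm below the top. All look alike, whatever the number.
- nozzle2: brass nozzle, may be absent; 30 mm tall, upright on a hex foot 30 mm wide (35 over corners), 7 mm high; above it a round neck 20 mm wide (grip here). Origin: centre of the underside; z up along the bore. Bore 11 mm wide, open on top: in a clear nozzle it runs right through (30 mm, to the bench); in a blocked one a hard dark plug stops the probe 14 mm below the top. All look alike, whatever the number.
- nozzle3: brass nozzle, may be absent; 30 mm tall, upright on a hex foot 30 mm wide (35 over corners), 7 mm high; above it a round neck 20 mm wide (grip here). Origin: centre of the underside; z up along the bore. Bore 11 mm wide, open on top: in a clear nozzle it runs right through (30 mm, to the bench); in a blocked one a hard dark plug stops the probe 14 mm below the top. All look alike, whatever the number.
- nozzle4: brass nozzle, may be absent; 30 mm tall, upright on a hex foot 30 mm wide (35 over corners), 7 mm high; above it a round neck 20 mm wide (grip here). Origin: centre of the underside; z up along the bore. Bore 11 mm wide, open on top: in a clear nozzle it runs right through (30 mm, to the bench); in a blocked one a hard dark plug stops the probe 14 mm below the top. All look alike, whatever the number.
- nozzle5: brass nozzle, may be absent; 30 mm tall, upright on a hex foot 30 mm wide (35 over corners), 7 mm high; above it a round neck 20 mm wide (grip here). Origin: centre of the underside; z up along the bore. Bore 11 mm wide, open on top: in a clear nozzle it runs right through (30 mm, to the bench); in a blocked one a hard dark plug stops the probe 14 mm below the top. All look alike, whatever the number.
- nozzle6: brass nozzle, may be absent; 30 mm tall, upright on a hex foot 30 mm wide (35 over corners), 7 mm high; above it a round neck 20 mm wide (grip here). Origin: centre of the underside; z up along the bore. Bore 11 mm wide, open on top: in a clear nozzle it runs right through (30 mm, to the bench); in a blocked one a hard dark plug stops the probe 14 mm below the top. All look alike, whatever the number.
- probe: test probe, 60 g, standing upright in its cup with the tip down. Origin: centre of its tip; z up along it. Round-ended steel pin 6 mm thick from z 0 to 55 mm, collar 26 mm across from 55 to 59 mm, wooden handle 14 mm across from 59 to 125 mm (grip here).
- cup: fixed holder cup of the probe, 40 mm across (44 at the foot), 62 mm tall, with an upright well 16 mm wide and 56 mm deep in the top. Origin: centre of the underside. The probe hangs in it with its collar resting on the rim, its tip 7 mm above the bench.
- cap: white ribbed press-and-turn cap, 66 mm wide, 26 mm tall, locked on the jar at first. Origin: centre of its lower rim (85 mm above the bench on the jar, crown at 111); z up. Sprung up: it turns only while pushed down 4 mm (12 N; bottoms at 6 mm, 15 N), anticlockwise seen from above; after 30 to 90 degrees (60 is best) it lifts straight off. 30 g.
- jar_mouth (a point): centre of the soaking jar's rim, 100 mm above the bench; z up. Fixed translucent jar, 84 mm wide up to 66 mm high, then a neck 51 mm wide (58 over its three lugs) with a clear mouth 45 mm wide; floor 3 mm above the bench; a sprung soft sealing ring stands 8 mm above the rim when the cap is off. A rubber ring weight 124 mm wide, 18 mm high lies round its foot.
- tray: fixed white parts tray, 190 mm along its x, 140 mm along its y, walls 25 mm high and 4 mm thick, floor 4 mm above the bench. Origin: centre of the underside.
- weight: grey cloth-covered block weight, 60 x 110 x 42 mm; not part of the job. Origin: centre of the underside.
- bottle1: white wide bottle, 56 mm across, 115 mm tall; not part of the job. Origin: centre of the underside.
- bottle2: white wide bottle like the other, 56 mm across, 115 mm tall; not part of the job. Origin: centre of the underside.
- vial: small glass vial with black cap, 28 mm across, 50 mm tall; not part of the job. Origin: centre of the underside.
- folder: flat cream bone folder, 150 x 18 x 6 mm, lying along its x; not part of the job. Origin: centre of the underside.
- brush: brush 160 mm long, lying along its x; not part of the job. Origin: centre of the underside.
- tape_dispenser: black desk tape dispenser, 70 x 160 mm, 95 mm tall; not part of the job. Origin: centre of the underside.
Mind the look-alikes: they are no part of the job. Of the things that look like the cap, the smallest one is meant.

How it is judged:
By the outcome, as a careful person would: the job done as asked, in the order asked, and still so for the second after the job is handed in, with the robot touching nothing.
Of nozzle1, nozzle2, nozzle3, nozzle4, nozzle5, nozzle6 only 4 to 6 are there at a start; the rules pass over those that are not, and their reading is None.
At some moment in a run one of nozzle1, nozzle2, nozzle3, nozzle4, nozzle5, nozzle6 may be knocked a few centimetres aside while the robot is not near it.
It also fails if it takes over 210 s, if anything falls off the work surface, if the arm or the gripper's body presses on something with over 40 N, if the wrist force passes 120 N, or if a joint passes its speed limit or range.

### The arm

A 6-joint arm with a two-finger parallel gripper is mounted at the origin on the work surface. World frame = base frame: x ahead of the robot, y to its left, z up, the work surface at z = 0. Lengths are in m, angles in rad, forces in N, time in s.
With the tool pointing down it reaches from about 0.3 to 0.85 m from the base axis. Payload 4.2 kg.
Tool frame: the origin (TCP) lies midway between the tips of the shut fingers; the grasp point (between the pads) lies 19 mm behind it (env.pinch_z is the distance from the TCP to the grasp point, in m); z points along the fingers, y is the line along which they close (so a half turn about z gives the same grasp; the last joint's range is limited). The gripper opens to 91 mm and grips with 3 to 60 N. Pads are 32 mm wide; open, the fingers measure 118 mm over their backs; the gripper's body (76 mm by 178 mm) begins 60 mm behind the grasp point.
Start: joints at [1.155, 0.32, 1.565, -0, 1.257, -0.02], TCP at [0.222, 0.531, 0.214] pointing down, gripper open.
Joint ranges: [-3.11, 3.11], [-0.84, 2.01], [0.21, 2.61], [-1.34, 4.49], [0.05, 2.63], [-2.56, 2.56]. Speed limits (rad/s): [2.57, 2.57, 3.14, 3.14, 3.14, 3.14].

### API

Orientations are given as a unit quaternion [w, x, y, z].
In Python, from bench import env gives the robot as it stands. The module is installed in compiled form; this text tells all that it offers.
- The arm moves only by the shell command python3 -m creep 'ROWS' [OPENING] [FORCE]. ROWS is a JSON object of lists of equal length, an entry for each row: "travel": the shift along the tool's x, y, z each as a share of 0.5 m, from -1 to 1, a list of three; "roll": the turn about the tool's z as a share of 1.5 rad, from -1 to 1. A call has 1 to 5 rows; each row is the pose to reach, as a shift and turn from the pose commanded when the call began, along the tool's axes at that moment; what a row does not reach only later rows make up. A row lasts 1/8 s, in which the tool goes at most 62.5 mm and 10.7 degrees, less where a joint would pass 70% of its speed; a pose out of reach is approached as far as the arm can. A call with a number of a shift or a turn outside -1 to 1 is refused whole. A call with a gripper value outside its range is refused whole. OPENING is the opening in per cent of the stroke, from 0 (shut) to 100 (fully open), set as the call begins (- or left out, the last holds). The fingers move at their own pace and stop on an object; FORCE is the grip in N (left out, the last holds). Time passes only in rows, so rows that repeat a pose let the fingers close. It gives the time, the measured TCP pose, the force and the opening at its end, in the units of the state.
- env.get_obs(): the state, without advancing time (a new reading comes with each control period).
- env.get_image(name): name is "scene" or "top" or "wrist"; returns a dict with "color" (400x640x3 uint8, red, green, blue), "fovy" (degrees; the focal length in pixels is half the picture's height over the tangent of half this angle, whatever the lens; pixels are square), "cx", "cy" (the principal point, pixels), "view" (4x4, takes a point from world to camera coordinates); the wrist camera has in their place "mount" (4x4, takes a point from camera to tool coordinates, whose origin is the TCP and whose axes are the flange's). Camera axes: x right, y up, looking along -z (the intrinsics and any distortion apply to the point x, -y, -z); pixel columns grow to the right and rows downward; lengths in m; the calibration is good to about 2 mm. A picture is of the moment at which its call begins: read the wrist's pose just before it. There is no depth.
- env.sign_off(): hands the job in, once; it reports no verdict.
Trained networks look in the newest picture that a camera, given by its name, has taken for a name from the list of things; names that differ only in an ending like _2 or _b are one class to them, and where a whole thing is asked for, a point or a joint stands for the part that bears it (a point fixed in the world has none). Each returns a list of dicts, best first, with "confidence" (0 to 1); they miss things now and then, are a little off and sometimes report something else, mostly with a low value. They report only what shows in the picture. A call takes as long as a camera call. They do not tell look-alikes from the thing itself.
- env.find_in(camera, query): "extent" ([left, top, width, height] in pixels, round what is visible of it).
The state is a dict: "clock": time; "joints": joint angles; "qvel": joint speeds; "joint_efforts": joint torques, N m; "position": TCP position; "ee_rot": TCP orientation; "contact_force": force on the tool from outside, world axes, zero at the start; "moment": the same for the moment, N m; "width": finger opening in m.
Only numpy, scipy, OpenCV 4.12 (cv2) and the standard library are available. Lean on these libraries where they do the work, as an engineer would, in place of code of your own. Each camera call takes 0.05 s, during which the arm holds its last target. There are 200 camera calls.

## Working session

There is one attempt and no reset: what is moved stays moved. The work goes in short steps, Python scripts to look and compute and a shell command to move; the robot and the scene stay as the last step left them, time stands still between calls to the robot, and variables do not carry over. Pictures are saved under pics/ and viewed, on a budget of 14 in all, crops included, one or two more only if the job needs it, and the job is handed in when it is done.

```bash
mkdir -p pics; ls; python3 - <<'E'
from bench import env
import cv2,json,numpy as np
o=env.get_obs();print({k:np.round(v,3).tolist() for k,v in o.items()})
for n in ("scene","top"):
    im=env.get_image(n);cv2.imwrite(f"pics/{n}0.png",im["color"][...,::-1])
    print(n,{k:(np.round(v,4).tolist()) for k,v in im.items() if k!="color"})
    for q in ("nozzle1","probe","cup","cap","jar_mouth","tray","bottle1","vial"):
        print(q,[( [round(float(x)) for x in d["extent"]],round(d["confidence"],2)) for d in env.find_in(n,q)][:9])
E
```

```text
pics
{'clock': 0.0, 'joints': [1.155, 0.32, 1.566, -0.0, 1.257, -0.02], 'qvel': [-0.0, -0.001, -0.001, 0.002, 0.001, 0.001], 'joint_efforts': [-0.0, -41.246, -23.197, 0.073, 0.046, -0.0], 'position': [0.221, 0.53, 0.213], 'ee_rot': [-0.0, 0.197, 0.98, -0.001], 'contact_force': [0.427, -0.027, 0.226], 'moment': [-0.02, 0.021, -0.006], 'width': 0.091}
scene {'fovy': 56.2397, 'cx': 313.6666, 'cy': 196.6976, 'view': [[-0.3192, 0.9475, 0.0181, 0.139], [-0.6216, -0.2238, 0.7507, 0.2532], [0.7153, 0.2283, 0.6604, -1.3085], [0.0, 0.0, 0.0, 1.0]]}
nozzle1 [([307, 198, 13, 14], 0.66), ([265, 184, 12, 22], 0.64), ([243, 213, 11, 16], 0.63), ([343, 204, 13, 17], 0.5), ([293, 228, 10, 16], 0.5), ([228, 272, 55, 40], 0.43), ([397, 264, 24, 29], 0.16)]
probe [([403, 244, 16, 28], 0.77)]
cup [([397, 266, 27, 28], 0.73)]
cap [([332, 242, 46, 40], 0.79), ([421, 169, 37, 26], 0.72), ([420, 190, 32, 27], 0.67)]
jar_mouth [([400, 208, 54, 46], 0.81)]
tray [([156, 151, 89, 60], 0.92)]
bottle1 [([344, 291, 38, 52], 0.92)]
vial [([264, 184, 12, 17], 0.64), ([374, 180, 11, 22], 0.63)]
top {'fovy': 46.4462, 'cx': 319.3781, 'cy': 196.0554, 'view': [[-0.0288, -0.9994, -0.0171, 0.0241], [0.9851, -0.0313, 0.169, -0.5237], [-0.1695, -0.012, 0.9855, -1.3039], [0.0, 0.0, 0.0, 1.0]]}
nozzle1 [([284, 219, 12, 11], 0.52), ([317, 181, 9, 8], 0.46), ([358, 180, 7, 14], 0.43)]
probe [([222, 157, 11, 13], 0.42), ([386, 180, 4, 49], 0.27)]
cup []
cap [([205, 213, 25, 22], 0.85), ([204, 276, 35, 32], 0.75), ([254, 156, 33, 36], 0.58)]
jar_mouth [([204, 209, 42, 40], 0.94), ([408, 183, 59, 65], 0.58), ([277, 108, 22, 24], 0.55)]
tray [([407, 180, 58, 69], 0.98)]
bottle1 [([278, 109, 21, 24], 0.97), ([242, 111, 22, 24], 0.78)]
vial [([270, 251, 5, 8], 0.38), ([244, 111, 18, 25], 0.34)]
```

```bash
python3 - <<'E'
import cv2
a=cv2.imread("pics/scene0.png");cv2.imwrite("pics/s1.png",cv2.resize(a[140:350,140:480],(800,494),interpolation=cv2.INTER_CUBIC))
a=cv2.imread("pics/top0.png");cv2.imwrite("pics/t1.png",cv2.resize(a[95:325,180:486],(798,600),interpolation=cv2.INTER_CUBIC))
E
```

```text
(no output)
```

View pics/s1.png

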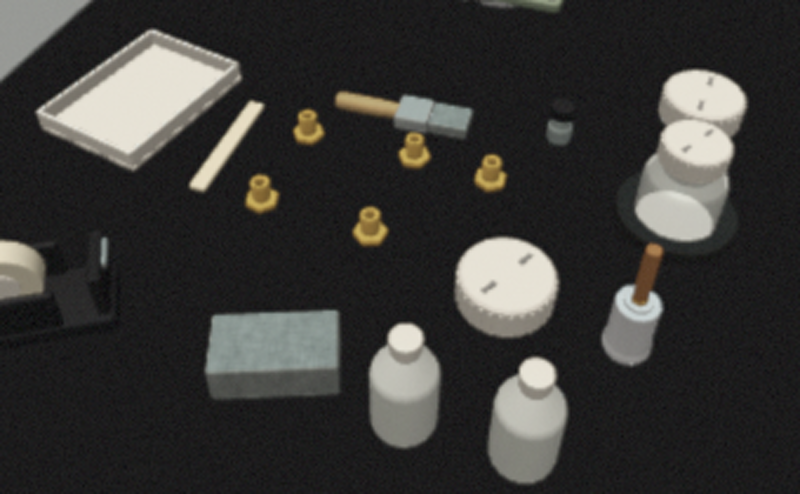

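View pics/t1.png

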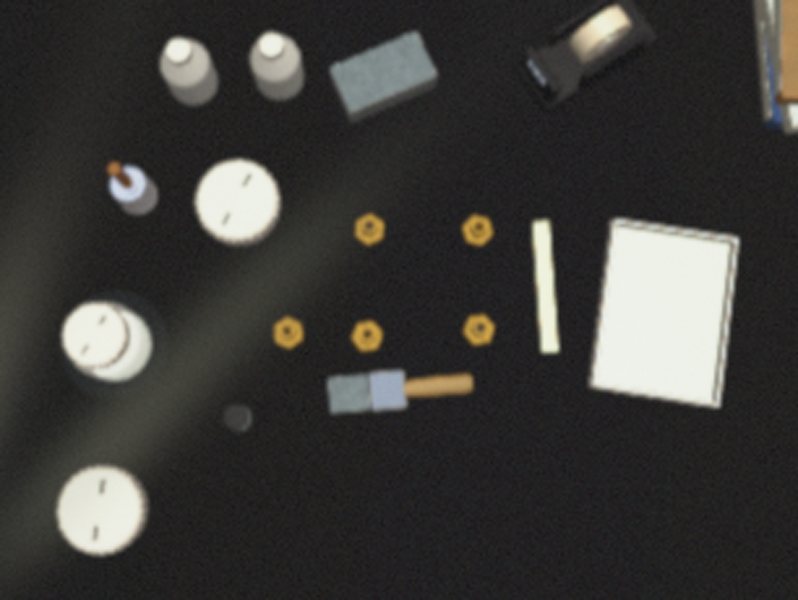

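The crops show five brass nozzles (scene px about 271,194 / 316,204 / 348,213 / 251,222 / 297,236) and the probe in its cup (408,270). The candidates for the cap are three white lids:
- **Scene 435,200, on the jar (top 216,223):** the smallest, and on the jar, so this is the cap.
- **Scene 355,261 (top 271,172):** a larger lid, so a look-alike.
- **Scene 438,184 (top 218,290):** a larger lid, so a look-alike.

The two bottles, the vial and the folder are bystanders.

```bash
cat > h.py <<'E'
from bench import env
import numpy as np, cv2
from scipy.spatial.transform import Rotation as Ro
from scipy.optimize import least_squares
def obs(): return env.get_obs()
def cam(name):
    o=obs(); im=env.get_image(name)
    if "view" in im: V=np.array(im["view"])
    else:
        T=np.eye(4); q=np.array(o["ee_rot"]); T[:3,:3]=Ro.from_quat(q[[1,2,3,0]]).as_matrix(); T[:3,3]=o["position"]
        V=np.linalg.inv(T@np.array(im["mount"]))
    f=200/np.tan(np.radians(im["fovy"])/2)
    return dict(c=im["color"],V=V,f=f,cx=im["cx"],cy=im["cy"],name=name)
def proj(c,P):
    p=np.asarray(P)@c["V"][:3,:3].T+c["V"][:3,3]
    return np.stack([c["cx"]+c["f"]*p[...,0]/-p[...,2],c["cy"]-c["f"]*p[...,1]/-p[...,2]],-1)
def at_z(c,uv,z):
    uv=np.asarray(uv,float); R=c["V"][:3,:3]; C=-R.T@c["V"][:3,3]
    d=np.array([(uv[0]-c["cx"])/c["f"],-(uv[1]-c["cy"])/c["f"],-1])@R
    return C+d*(z-C[2])/d[2]
def brass(c):
    h=cv2.cvtColor(c["c"],cv2.COLOR_RGB2HSV); return cv2.inRange(h,(14,110,70),(30,255,255))
def blobs(m,amin=25):
    n,l,s,ce=cv2.connectedComponentsWithStats(m); return [(ce[i],s[i]) for i in range(1,n) if s[i][4]>=amin]
def go(x,y,z,yaw=None):
    "print shift/roll shares to bring TCP to x,y,z; yaw = world angle (deg) of tool x axis"
    o=obs(); q=np.array(o["ee_rot"]); R=Ro.from_quat(q[[1,2,3,0]]).as_matrix()
    t=R.T@(np.array([x,y,z])-o["position"])/.5
    cur=np.degrees(np.arctan2(R[1,0],R[0,0])); r=0 if yaw is None else -np.radians((yaw-cur+180)%360-180)/1.5
    print("go",np.round(t,4).tolist(),"roll",round(r,4),"cur yaw",round(cur,1))
def st():
    o=obs(); print("t",round(o["clock"],2),"p",np.round(o["position"],4),"F",np.round(o["contact_force"],1),"w",round(o["width"],4),"j",np.round(o["joints"],2))
E
python3 - <<'E'
from h import *
t=cam("top");s=cam("scene")
for c in (t,s):
    for ce,sx in blobs(brass(c)): print(c["name"],np.round(ce,1),sx.tolist(),np.round(at_z(c,ce,.012),4))
def two(a,b):
    # triangulate top pix a, scene pix b
    r=least_squares(lambda P:np.r_[proj(t,P)-a,proj(s,P)-b],[.5,0,.05]);return np.round(r.x,4),round(np.abs(r.fun).max(),2)
T=lambda x,y:np.array([180+x/2.608,95+y/2.608]);S=lambda x,y:np.array([140+x*.425,140+y*.425])
for n,a,b in (("capcrown",T(95,335),S(696,142)),("handletop",T(113,167),S(655,248)),("cuptop",T(128,184),S(637,300)),("biglid1",T(238,201),S(507,270)),("biglid2",T(101,509),S(703,97)),("vial",T(237,417),S(562,103)),
 ("trayfl",T(613,219),S(140,165)),("trayfr",T(738,237),S(38,112)),("traybl",T(591,387),S(240,68)),("traybr",T(720,407),S(152,31)),("b1",T(182,48),S(537,368)),("b2",T(271,43),S(406,333))): print(n,*two(a,b))
E
nproc >/dev/null; python3 -c "
from h import *
print(env.pinch_z); go(.3,.3,.3,180)"
```

```text
top [565.2  76.1] [478, 0, 162, 138, 15192] [ 0.8795 -0.7573  0.012 ]
top [321.4 182.5] [316, 176, 12, 14, 124] [0.5706 0.0014 0.012 ]
top [362.7 182.8] [357, 177, 13, 13, 131] [ 0.5657 -0.1213  0.012 ]
top [363.1 220.9] [357, 215, 13, 13, 131] [ 0.4519 -0.1176  0.012 ]
top [290.2 222.1] [284, 216, 13, 13, 130] [0.4547 0.0966 0.012 ]
top [320.3 223.4] [314, 217, 13, 13, 132] [0.4482 0.0082 0.012 ]
top [348.2 242.3] [336, 238, 26, 10, 187] [ 0.3906 -0.0715  0.012 ]
scene [557.5   0.9] [533, 0, 40, 4, 94] [-2.0798  0.9248  0.012 ]
scene [561.6  86.8] [541, 82, 44, 11, 149] [-0.5718  0.7381  0.012 ]
scene [602.2  88.9] [594, 86, 18, 7, 36] [-0.6106  0.8949  0.012 ]
scene [ 14.5 171.4] [0, 168, 30, 9, 38] [ 0.6071 -0.834   0.012 ]
scene [293.9 186.3] [285, 184, 19, 5, 30] [ 0.4006 -0.0694  0.012 ]
scene [270.6 193.9] [264, 186, 14, 16, 152] [ 0.4518 -0.1166  0.012 ]
scene [315.6 204. ] [309, 196, 14, 16, 158] [0.449  0.0098 0.012 ]
scene [348.1 213.6] [341, 205, 15, 17, 168] [0.4554 0.099  0.012 ]
scene [250.6 222.4] [244, 214, 15, 17, 179] [ 0.5668 -0.1201  0.012 ]
scene [296.9 236.4] [290, 228, 15, 17, 191] [0.5724 0.0038 0.012 ]
scene [417.7 246.3] [414, 243, 8, 7, 39] [0.5072 0.2804 0.012 ]
scene [  7.3 263.5] [0, 252, 24, 19, 56] [ 0.8581 -0.5621  0.012 ]
capcrown [0.446  0.2932 0.1084] 0.68
handletop [0.6204 0.27   0.133 ] 0.7
cuptop [0.6188 0.2685 0.0629] 0.59
biglid1 [0.6012 0.1504 0.036 ] 0.86
biglid2 [0.2648 0.3037 0.0293] 0.64
vial [0.3586 0.1521 0.0504] 0.75
trayfl [ 0.5687 -0.2703  0.0082] 2.5
trayfr [ 0.5429 -0.411   0.0226] 1.05
traybl [ 0.3814 -0.2386  0.0145] 0.59
traybr [ 0.3544 -0.3777  0.0189] 0.91
b1 [0.7538 0.2022 0.1184] 1.8
b2 [0.7562 0.1027 0.1186] 0.8
0.0188
go [-0.3223, -0.3651, -0.1721] roll -0.2638 cur yaw 157.3
```

```bash
python3 -m creep '{"travel":[[-0.12,-0.022,0],[-0.24,-0.044,0],[-0.36,-0.066,0],[-0.48,-0.088,0],[-0.6,-0.11,0]],"roll":[-0.1,-0.2,-0.264,-0.264,-0.264]}' 40 20; python3 -c "
from h import *
st();go(.619,.269,.19,180)"
```

```text
clock: 1.62
position: [0.4789, 0.363, 0.2141]
ee_rot: [0.0, -0.0, 1.0, 0.0]
contact_force: [-0.2, 1.2, -0.2]
width: 0.0439
t 1.62 p [0.4789 0.363  0.2141] F [-0.2  1.2 -0.2] w 0.0439 j [ 0.63  0.36  1.5   0.    1.28 -0.94]
go [-0.2802, -0.188, 0.0483] roll 0.0001 cur yaw -180.0
```

```bash
python3 -m creep '{"travel":[[-0.1,-0.067,0],[-0.2,-0.134,0.03],[-0.28,-0.188,0.048],[-0.28,-0.188,0.048],[-0.28,-0.188,0.048]],"roll":[0,0,0,0,0]}' 40; python3 - <<'E'
from h import *
st();w=cam("wrist");cv2.imwrite("pics/w1.png",w["c"][...,::-1])
print(proj(w,[[.619,.269,.132],[.619,.269,.062],[.571,.002,.03],[.6,.15,.036]]))
t=cam("top");cv2.imwrite("pics/t2.png",t["c"][...,::-1])
E
```

```text
clock: 2.25
position: [0.6169, 0.2705, 0.1899]
ee_rot: [-0.0, 0.0, 1.0, 0.0]
contact_force: [-0.2, -0.8, 0.7]
width: 0.0362
t 2.25 p [0.6169 0.2705 0.1899] F [-0.2 -0.8  0.7] w 0.0362 j [ 0.4   0.49  1.35  0.    1.3  -1.18]
[[322.19055521 214.7153434 ]
 [322.05501965 194.10914614]
 [ 97.40226578 148.09419252]
 [222.64830765 173.13520812]]
```

View pics/w1.png

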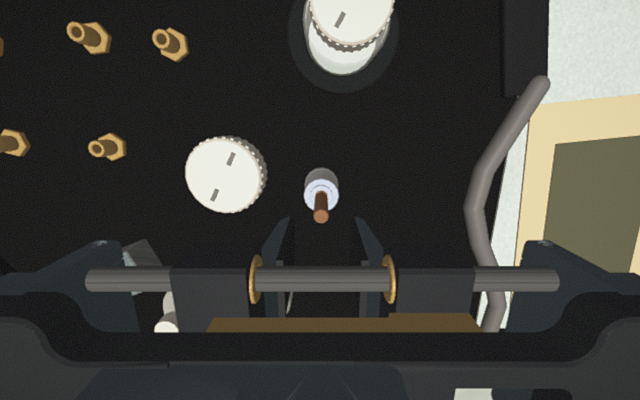

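The wrist picture shows the handle top at (321,215) and the cup rim at (321,194), within 1 px of the prediction. The large lid is at (226,174), the jar with the cap at (345,20) and the nozzles are at upper left. Next I descend and grip the handle.

```bash
python3 -m creep '{"travel":[[0,-0.001,0.08],[0,-0.001,0.16],[0,-0.001,0.22],[0,-0.001,0.23],[0,-0.001,0.23]],"roll":[0,0,0,0,0]}' 40; python3 -m creep '{"travel":[[0,0,0],[0,0,0],[0,0,0],[0,0,0]],"roll":[0,0,0,0]}' 0 40;  python3 -c "
from h import *
st();go(.619,.2685,.205)"
```

```text
clock: 2.98
position: [0.6174, 0.2706, 0.0762]
ee_rot: [0.001, -0.001, 1.0, 0.0]
contact_force: [-0.4, 0.7, 0.3]
width: 0.0367
clock: 3.48
position: [0.6178, 0.2699, 0.076]
ee_rot: [0.001, -0.0, 1.0, 0.0]
contact_force: [-0.4, 0.4, 4.3]
width: 0.0136
t 3.48 p [0.6178 0.2699 0.076 ] F [-0.4  0.4  4.3] w 0.0136 j [ 0.39  0.57  1.51  0.    1.06 -1.18]
go [-0.0028, -0.0026, -0.258] roll 0 cur yaw -180.0
```

```bash
python3 -m creep '{"travel":[[0,0,-0.08],[0,0,-0.16],[0,0,-0.23],[0.03,-0.08,-0.23],[0.06,-0.2,-0.23]],"roll":[0,0,0,0,0]}' 0 40;python3 -m creep '{"travel":[[0.01,-0.12,0],[0.02,-0.24,0],[0.03,-0.336,0.05],[0.033,-0.336,0.1],[0.033,-0.336,0.1]],"roll":[0,0,0,0,0]}';python3 -m creep '{"travel":[[0,0,0]],"roll":[0]}'; python3 - <<'E'
from h import *
st();w=cam("wrist");cv2.imwrite("pics/w2.png",w["c"][...,::-1])
for ce,sx in blobs(brass(w)): print(np.round(ce,1),sx.tolist(),np.round(at_z(w,ce,.012),4))
N=dict(A=(.571,.002),B=(.566,-.121),C=(.452,-.117),D=(.455,.097),E=(.449,.009))
for k,(x,y) in N.items(): print(k,proj(w,[[x,y,.03],[x,y,.0]]).round(1).tolist())
p=obs()["position"];print("tip",proj(w,[[p[0],p[1],p[2]-.069]]))
E
```

```text
clock: 4.1
position: [0.5871, 0.1697, 0.1899]
ee_rot: [0.0, -0.001, 1.0, 0.0]
contact_force: [0.4, -0.4, -1.6]
width: 0.0135
clock: 4.72
position: [0.5691, 0.001, 0.138]
ee_rot: [-0.003, 0.001, 1.0, 0.0]
contact_force: [0.3, 0.3, -0.1]
width: 0.0132
clock: 4.85
position: [0.5715, 0.0021, 0.1407]
ee_rot: [0.001, -0.0, 1.0, 0.0]
contact_force: [-0.7, -0.3, 0.3]
width: 0.0136
t 4.85 p [0.5715 0.0021 0.1407] F [-0.7 -0.3  0.3] w 0.0136 j [-0.02  0.37  1.68  0.    1.09 -1.59]
[328.7  73.4] [312, 56, 35, 35, 857] [0.4487 0.007  0.012 ]
[204.1  76.6] [185, 60, 38, 35, 947] [ 0.4519 -0.1181  0.012 ]
[416.1  80.4] [400, 62, 35, 38, 941] [0.4552 0.0954 0.012 ]
[212.6 186.5] [196, 171, 34, 30, 750] [ 0.5654 -0.1221  0.012 ]
[322.4 190. ] [309, 175, 28, 31, 607] [0.5693 0.001  0.012 ]
[322.6 233.9] [312, 230, 21, 12, 71] [0.6227 0.0013 0.012 ]
[290.5 279.7] [288, 255, 7, 49, 231] [ 0.6842 -0.0384  0.012 ]
[353.1 280.1] [349, 255, 8, 49, 242] [0.6847 0.0393 0.012 ]
[321.7 297.3] [309, 292, 26, 13, 200] [7.095e-01 3.000e-04 1.200e-02]
[309.7 323.7] [163, 313, 276, 19, 4102] [ 0.7497 -0.0154  0.012 ]
A [[323.4, 195.7], [323.3, 188.8]]
B [[207.2, 191.0], [217.5, 184.6]]
C [[197.5, 73.9], [209.9, 78.4]]
D [[424.2, 77.7], [414.0, 81.8]]
E [[331.2, 70.6], [330.3, 75.5]]
tip [[323.96972583 208.75075706]]
```

View pics/w2.png

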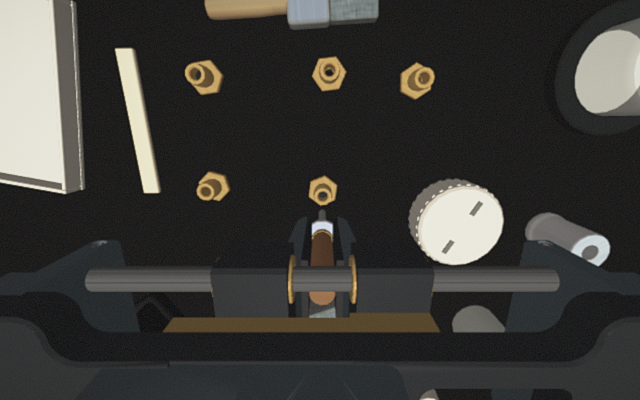

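The bore of the nearest nozzle is at (322.5,196) and the probe tip at (322,210), in line with each other. The other four bores are in view, and the brush and folder are clear.

```bash
python3 -m creep '{"travel":[[0,-0.001,0.03],[0,-0.001,0.06],[0,-0.001,0.08],[0,-0.001,0.09],[0,-0.001,0.1]],"roll":[0,0,0,0,0]}'; python3 -m creep '{"travel":[[0,0,0.006],[0,0,0.012],[0,0,0.018],[0,0,0.018]],"roll":[0,0,0,0]}'
```

```text
clock: 5.52
position: [0.571, 0.0012, 0.0896]
ee_rot: [0.0, -0.0, 1.0, 0.0]
contact_force: [-0.4, -0.1, -0.5]
width: 0.0133
clock: 6.02
position: [0.5715, 0.0012, 0.0838]
ee_rot: [0.001, -0.0, 1.0, 0.0]
contact_force: [-4.0, 0.9, 15.4]
width: 0.0132
```

Nozzle A stops the probe at tip z of about 15 mm with 15 N, so it is blocked. Next is B.

```bash
cat > wb.py <<'E'
from h import *
st();w=cam("wrist")
for ce,sx in blobs(brass(w),300):
    if ce[1]<225: print(np.round(ce,1),sx.tolist(),np.round(at_z(w,ce,.012),4))
cv2.imwrite("pics/wlast.png",w["c"][...,::-1])
E
python3 -m creep '{"travel":[[0,0,-0.05],[0,0,-0.115],[0.003,-0.06,-0.115],[0.006,-0.18,-0.115],[0.012,-0.247,-0.115]],"roll":[0,0,0,0,0]}'; python3 -m creep '{"travel":[[0,0,0],[0,0,0]],"roll":[0,0]}'; python3 wb.py
```

```text
clock: 6.65
position: [0.565, -0.1245, 0.1388]
ee_rot: [0.001, 0.0, 1.0, -0.0]
contact_force: [-0.9, 0.3, -1.5]
width: 0.0133
clock: 6.9
position: [0.5649, -0.1218, 0.1385]
ee_rot: [0.0, 0.0, 1.0, 0.0]
contact_force: [0.2, -0.5, -1.4]
width: 0.0135
t 6.9 p [ 0.5649 -0.1218  0.1385] F [ 0.2 -0.5 -1.4] w 0.0135 j [-0.23  0.38  1.67  0.    1.09 -1.8 ]
[451.4  79.8] [432, 63, 41, 35, 1029] [0.4482 0.0063 0.012 ]
[326.   84.2] [309, 67, 35, 35, 795] [ 0.4523 -0.1194  0.012 ]
[540.1  86.8] [518, 69, 48, 37, 1211] [0.4547 0.0966 0.012 ]
[322.4 192.2] [308, 178, 30, 29, 650] [ 0.5645 -0.1229  0.012 ]
[431.8 197.3] [415, 182, 34, 30, 751] [5.705e-01 2.000e-04 1.200e-02]
```

```bash
python3 -m creep '{"travel":[[0,-0.001,0.03],[0,-0.001,0.06],[0,-0.001,0.08],[0,-0.001,0.09],[0,-0.001,0.1]],"roll":[0,0,0,0,0]}'; python3 -m creep '{"travel":[[0,0,0.006],[0,0,0.012],[0,0,0.014],[0,0,0.014]],"roll":[0,0,0,0]}'
```

```text
clock: 7.58
position: [0.5651, -0.1228, 0.0881]
ee_rot: [0.0, -0.0, 1.0, 0.0]
contact_force: [-0.7, -0.0, -0.1]
width: 0.0136
clock: 8.07
position: [0.565, -0.1229, 0.0815]
ee_rot: [0.0, -0.0, 1.0, 0.0]
contact_force: [-0.6, 0.8, -1.3]
width: 0.0138
```

```bash
python3 -m creep '{"travel":[[0,0,0.008],[0,0,0.016],[0,0,0.02],[0,0,0.02]],"roll":[0,0,0,0]}'
```

```text
clock: 8.57
position: [0.5648, -0.1228, 0.0711]
ee_rot: [-0.0, -0.0, 1.0, 0.0]
contact_force: [-0.3, -0.3, -0.5]
width: 0.0138
```

```bash
python3 -m creep '{"travel":[[0,0,0.004],[0,0,0.004]],"roll":[0,0]}'; python3 -m creep '{"travel":[[0,0,-0.07],[0,0,-0.139],[0.06,0.003,-0.139],[0.15,0.006,-0.139],[0.225,0.009,-0.139]],"roll":[0,0,0,0,0]}'; python3 -m creep '{"travel":[[0,0,0],[0,0,0]],"roll":[0,0]}'; python3 wb.py
```

```text
clock: 8.82
position: [0.5648, -0.1228, 0.0693]
ee_rot: [-0.0, -0.0, 1.0, 0.0]
contact_force: [0.9, 0.3, -0.7]
width: 0.0132
clock: 9.45
position: [0.4508, -0.1181, 0.139]
ee_rot: [-0.0, -0.0, 1.0, 0.0]
contact_force: [-0.2, 0.1, -0.6]
width: 0.0132
clock: 9.7
position: [0.4534, -0.1186, 0.1395]
ee_rot: [0.001, -0.0, 1.0, -0.0]
contact_force: [0.7, 0.3, -1.5]
width: 0.0134
t 9.7 p [ 0.4534 -0.1186  0.1395] F [ 0.7  0.3 -1.5] w 0.0134 j [-0.28  0.22  1.91  0.    1.01 -1.85]
[435.4 187.1] [418, 173, 35, 28, 765] [0.4476 0.0064 0.012 ]
[322.9 189.1] [308, 175, 31, 29, 621] [ 0.45   -0.1192  0.012 ]
[515.1 193.3] [496, 177, 41, 31, 909] [0.4548 0.0968 0.012 ]
```

```bash
python3 -m creep '{"travel":[[0.003,-0.001,0.03],[0.003,-0.001,0.06],[0.003,-0.001,0.08],[0.003,-0.001,0.09],[0.003,-0.001,0.1]],"roll":[0,0,0,0,0]}'; python3 -m creep '{"travel":[[0,0,0.006],[0,0,0.012],[0,0,0.016],[0,0,0.016]],"roll":[0,0,0,0]}'
```

```text
clock: 10.38
position: [0.4515, -0.1189, 0.0888]
ee_rot: [0.0, -0.0, 1.0, -0.0]
contact_force: [0.7, -0.2, -0.3]
width: 0.0133
clock: 10.88
position: [0.4516, -0.119, 0.0837]
ee_rot: [0.001, -0.0, 1.0, -0.0]
contact_force: [-4.1, 0.5, 19.6]
width: 0.0133
```

C is blocked (20 N at the same height as A). Next is E.

```bash
python3 -m creep '{"travel":[[0,0,-0.05],[0,0,-0.115],[0.003,0.06,-0.115],[0.005,0.18,-0.115],[0.006,0.252,-0.115]],"roll":[0,0,0,0,0]}'; python3 -m creep '{"travel":[[0,0,0],[0,0,0]],"roll":[0,0]}'; python3 wb.py
```

```text
clock: 11.5
position: [0.4477, 0.0089, 0.1388]
ee_rot: [0.0, -0.0, 1.0, 0.0]
contact_force: [0.3, -0.1, -0.1]
width: 0.0133
clock: 11.75
position: [0.448, 0.0068, 0.1386]
ee_rot: [0.0, -0.0, 1.0, -0.0]
contact_force: [-0.6, -0.6, -0.1]
width: 0.0136
t 11.75 p [0.448  0.0068 0.1386] F [-0.6 -0.6 -0.1] w 0.0136 j [-0.01  0.19  1.96 -0.    1.   -1.58]
[323.7 191.4] [309, 178, 31, 29, 659] [0.4468 0.0071 0.012 ]
[211.9 195. ] [196, 180, 33, 30, 732] [ 0.451  -0.1184  0.012 ]
[402.4 197.7] [388, 182, 30, 31, 717] [0.4541 0.0958 0.012 ]
```

```bash
python3 -m creep '{"travel":[[0,0,0.03],[0,0,0.06],[0,0,0.08],[0,0,0.09],[0,0,0.1]],"roll":[0,0,0,0,0]}'; python3 -m creep '{"travel":[[0,0,0.006],[0,0,0.012],[0,0,0.016],[0,0,0.016]],"roll":[0,0,0,0]}'
```

```text
clock: 12.42
position: [0.4481, 0.007, 0.0884]
ee_rot: [0.0, 0.0, 1.0, 0.0]
contact_force: [-0.5, -0.5, 0.1]
width: 0.0135
clock: 12.92
position: [0.4479, 0.0071, 0.0804]
ee_rot: [0.0, -0.0, 1.0, -0.0]
contact_force: [0.7, -0.0, 0.4]
width: 0.0134
```

```bash
python3 -m creep '{"travel":[[0,0,0.008],[0,0,0.016],[0,0,0.022],[0,0,0.022]],"roll":[0,0,0,0]}';python3 -m creep '{"travel":[[0,0,-0.07],[0,0,-0.139],[-0.006,0.06,-0.139],[-0.014,0.13,-0.139],[-0.014,0.178,-0.139]],"roll":[0,0,0,0,0]}'; python3 -m creep '{"travel":[[0,0,0],[0,0,0]],"roll":[0,0]}'; python3 wb.py
```

```text
clock: 13.42
position: [0.4478, 0.0071, 0.0692]
ee_rot: [-0.0, -0.0, 1.0, 0.0]
contact_force: [0.4, -0.3, -0.1]
width: 0.0137
clock: 14.05
position: [0.4551, 0.0973, 0.1392]
ee_rot: [0.0, -0.0, 1.0, 0.0]
contact_force: [0.4, 0.0, -0.2]
width: 0.0131
clock: 14.3
position: [0.4547, 0.0957, 0.1389]
ee_rot: [-0.0, -0.0, 1.0, -0.0]
contact_force: [-0.8, 0.2, -1.4]
width: 0.0137
t 14.3 p [0.4547 0.0957 0.1389] F [-0.8  0.2 -1.4] w 0.0137 j [ 0.18  0.21  1.92 -0.    1.01 -1.39]
[244.6 186.1] [230, 172, 32, 29, 715] [0.4475 0.0078 0.012 ]
[131.1 189.7] [110, 174, 42, 30, 903] [ 0.4517 -0.1193  0.012 ]
[324.3 191.3] [310, 176, 29, 31, 656] [0.4534 0.0966 0.012 ]
```

```bash
python3 -m creep '{"travel":[[0,0.001,0.03],[0,0.001,0.06],[0,0.001,0.08],[0,0.001,0.09],[0,0.001,0.1]],"roll":[0,0,0,0,0]}'; python3 -m creep '{"travel":[[0,0,0.006],[0,0,0.012],[0,0,0.016],[0,0,0.016]],"roll":[0,0,0,0]}'
```

```text
clock: 14.98
position: [0.455, 0.0965, 0.0889]
ee_rot: [0.0, 0.0, 1.0, 0.0]
contact_force: [0.1, 0.6, 0.8]
width: 0.0132
clock: 15.48
position: [0.4549, 0.0967, 0.0809]
ee_rot: [0.0, -0.0, 1.0, 0.0]
contact_force: [-0.9, -0.6, -0.8]
width: 0.0135
```

```bash
python3 -m creep '{"travel":[[0,0,0.008],[0,0,0.016],[0,0,0.023],[0,0,0.023]],"roll":[0,0,0,0]}';python3 -m creep '{"travel":[[0,0,-0.08],[0,0,-0.16],[0,0,-0.241],[-0.05,0.05,-0.241],[-0.12,0.12,-0.241]],"roll":[0,0,0,0,0]}'; python3 -m creep '{"travel":[[-0.07,0.07,0],[-0.14,0.15,0],[-0.206,0.226,0],[-0.206,0.226,0],[-0.206,0.226,0]],"roll":[0,0,0,0,0]}';  python3 - <<'E'
from h import *
st();go(.6180,.2695,.19);w=cam("wrist")
print(proj(w,[[.619,.2685,.062]]),proj(w,[obs()["position"]-np.array([0,0,.068])]))
cv2.imwrite("pics/w5.png",cv2.resize(w["c"][150:275,240:400,::-1],(768,600),interpolation=cv2.INTER_CUBIC))
E
```

```text
clock: 15.98
position: [0.4548, 0.0966, 0.0691]
ee_rot: [-0.0, -0.0, 1.0, -0.0]
contact_force: [0.1, -0.3, -0.7]
width: 0.0133
clock: 16.6
position: [0.5154, 0.1568, 0.1912]
ee_rot: [0.001, 0.001, 1.0, 0.0]
contact_force: [0.1, -0.1, -0.8]
width: 0.0133
clock: 17.23
position: [0.6171, 0.2691, 0.1894]
ee_rot: [-0.001, -0.0, 1.0, -0.001]
contact_force: [-0.9, 0.0, -0.5]
width: 0.0135
t 17.23 p [0.6171 0.2691 0.1894] F [-0.9  0.  -0.5] w 0.0135 j [ 0.39  0.49  1.35 -0.    1.3  -1.18]
go [-0.0018, 0.0007, -0.0013] roll 0 cur yaw -180.0
[[322.96360016 194.15072718]] [[323.48885975 208.9864731 ]]
```

View pics/w5.png

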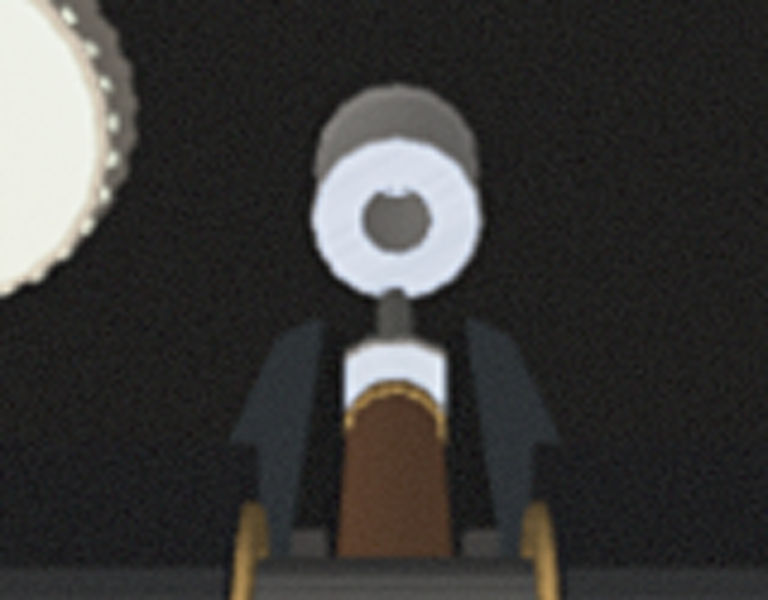

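The tip (396,290) is in line with the well (396,220) in the crop. Lowering it in.

```bash
python3 -m creep '{"travel":[[-0.001,0,0.08],[-0.001,0,0.15],[-0.001,0,0.2],[-0.001,0,0.22],[-0.001,0,0.228]],"roll":[0,0,0,0,0]}'; python3 -m creep '{"travel":[[0,0,0],[0,0,0]],"roll":[0,0]}';python3 -c "
from h import *
st()"
```

```text
clock: 17.9
position: [0.6183, 0.2691, 0.0765]
ee_rot: [0.0, 0.0, 1.0, 0.0]
contact_force: [-0.5, 0.1, -0.3]
width: 0.0131
clock: 18.15
position: [0.6189, 0.2699, 0.0772]
ee_rot: [0.001, -0.0, 1.0, 0.0]
contact_force: [-0.9, -0.2, 0.2]
width: 0.0135
t 18.15 p [0.6189 0.2699 0.0772] F [-0.9 -0.2  0.2] w 0.0135 j [ 0.39  0.57  1.5   0.    1.06 -1.18]
```

```bash
python3 -m creep '{"travel":[[0,0,0.003],[0,0,0.003]],"roll":[0,0]}'; python3 -m creep '{"travel":[[0,0,0],[0,0,0],[0,0,0]],"roll":[0,0,0]}' 40 60; python3 -m creep '{"travel":[[0,0,-0.08],[0,0,-0.17],[0,0,-0.25],[0.08,0.01,-0.25],[0.18,0.025,-0.25]],"roll":[0,0,0,0,0]}'; python3 -m creep '{"travel":[[0.08,0.01,0],[0.164,0.023,0],[0.164,0.023,0],[0.164,0.023,0]],"roll":[0,0,0,0]}' 100; python3 - <<'E'
from h import *
st();w=cam("wrist");cv2.imwrite("pics/w6.png",w["c"][...,::-1]);
print(proj(w,[[.446,.293,.111],[.446,.293,.085],[.619,.2695,.132]]))
t=cam("top")
for ce,sx in blobs(brass(t),60): print(np.round(ce,1),sx.tolist(),np.round(at_z(t,ce,.012),4))
for n in ("top","wrist"): print(n,[(np.round(d["extent"]).tolist(),round(d["confidence"],2)) for d in env.find_in(n,"cap")])
E
```

```text
clock: 18.4
position: [0.619, 0.27, 0.076]
ee_rot: [0.001, -0.0, 1.0, 0.0]
contact_force: [-1.5, -1.5, 5.3]
width: 0.013
clock: 18.77
position: [0.6182, 0.2697, 0.0741]
ee_rot: [-0.0, -0.0, 1.0, -0.0]
contact_force: [0.4, 0.3, -0.1]
width: 0.0361
clock: 19.4
position: [0.528, 0.2822, 0.1996]
ee_rot: [0.001, 0.001, 1.0, 0.0]
contact_force: [-0.5, 0.3, 0.8]
width: 0.0365
clock: 19.9
position: [0.447, 0.2938, 0.1997]
ee_rot: [0.001, -0.0, 1.0, 0.0]
contact_force: [-0.4, -0.1, -0.2]
width: 0.0735
t 19.9 p [0.447  0.2938 0.1997] F [-0.4 -0.1 -0.2] w 0.0735 j [ 0.56  0.27  1.68 -0.    1.2  -1.01]
[[322.78760715 201.23048618]
 [322.68564444 194.31368844]
 [300.99344228 358.98156379]]
[566.   75.2] [478, 0, 162, 138, 15573] [ 0.8824 -0.7599  0.012 ]
[321.3 182.4] [316, 176, 12, 14, 124] [0.5709 0.0016 0.012 ]
[362.7 182.8] [357, 177, 13, 13, 131] [ 0.5657 -0.1213  0.012 ]
[363.1 220.9] [357, 215, 13, 13, 133] [ 0.4519 -0.1176  0.012 ]
[275.3 222.8] [270, 217, 12, 13, 119] [0.4543 0.1406 0.012 ]
[320.4 223.4] [314, 217, 13, 13, 132] [0.4484 0.008  0.012 ]
[348.4 242.3] [336, 238, 26, 10, 188] [ 0.3905 -0.0718  0.012 ]
top [([254.0, 155.0, 32.0, 34.0], 0.75), ([225.0, 210.0, 19.0, 39.0], 0.65)]
wrist [([288.0, 3.0, 84.0, 70.0], 0.81), ([288.0, 164.0, 68.0, 66.0], 0.6)]
```

View pics/w6.png

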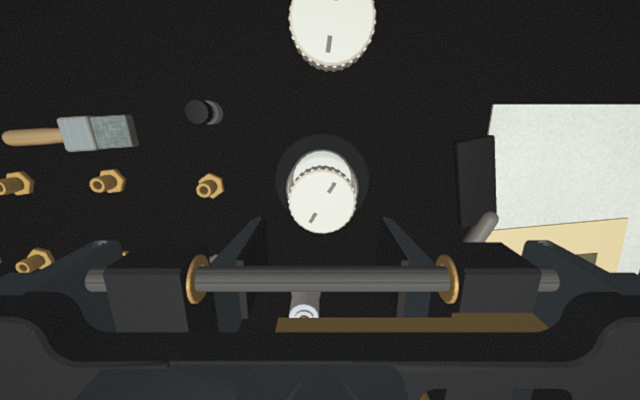

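The cap crown is at (322,201) as predicted. One nozzle (D, clear) has been knocked to (.454,.141), wrist px (209,186), and is still upright. I now descend and grip the cap.

```bash
python3 -m creep '{"travel":[[0.002,-0.001,0.08],[0.002,-0.001,0.16],[0.002,-0.001,0.21],[0.002,-0.001,0.225],[0.002,-0.001,0.235]],"roll":[0,0,0,0,0]}' 100; python3 -m creep '{"travel":[[0,0,0],[0,0,0],[0,0,0],[0,0,0],[0,0,0]],"roll":[0,0,0,0,0]}' 0 60;python3 -c "
from h import *
st()"
```

```text
clock: 20.72
position: [0.4461, 0.2934, 0.0821]
ee_rot: [0.0, 0.0, 1.0, 0.0]
contact_force: [0.5, -0.1, 0.1]
width: 0.0916
clock: 21.35
position: [0.4457, 0.2936, 0.0826]
ee_rot: [0.001, -0.0, 1.0, 0.001]
contact_force: [-0.3, 1.0, 5.5]
width: 0.0654
t 21.35 p [0.4457 0.2936 0.0826] F [-0.3  1.   5.5] w 0.0654 j [ 0.56  0.37  1.85  0.    0.92 -1.01]
```

Next, press down about 5 mm (commanding a bit more) and read the force.

```bash
python3 -m creep '{"travel":[[0,0,0.004],[0,0,0.008],[0,0,0.011],[0,0,0.013],[0,0,0.013]],"roll":[0,0,0,0,0]}'; python3 -c "
from h import *
st()"
```

```text
clock: 21.98
position: [0.4458, 0.2937, 0.0773]
ee_rot: [0.001, -0.0, 1.0, 0.001]
contact_force: [-1.4, -0.6, 13.7]
width: 0.0659
t 21.98 p [0.4458 0.2937 0.0773] F [-1.4 -0.6 13.7] w 0.0659 j [ 0.56  0.38  1.85  0.    0.9  -1.01]
```

```bash
python3 -m creep '{"travel":[[0,0,0],[0,0,0],[0,0,0],[0,0,0],[0,0,0]],"roll":[-0.1,-0.2,-0.3,-0.4,-0.5]}'; python3 -m creep '{"travel":[[0,0,0],[0,0,0],[0,0,0]],"roll":[-0.1,-0.2,-0.2]}'; python3 -c "
from h import *
st();print(obs()['moment'],obs()['ee_rot'])"
```

```text
clock: 22.6
position: [0.4464, 0.2938, 0.0775]
ee_rot: [0.002, -0.368, 0.93, 0.0]
contact_force: [-0.7, -0.4, 13.2]
width: 0.0656
clock: 22.98
position: [0.4468, 0.294, 0.0776]
ee_rot: [0.002, -0.502, 0.865, 0.0]
contact_force: [-0.2, -0.8, 13.1]
width: 0.0656
t 22.98 p [0.4468 0.294  0.0776] F [-0.2 -0.8 13.1] w 0.0656 j [ 0.56  0.38  1.85 -0.    0.9  -2.06]
[0.09332802 0.30649109 0.10399078] [ 2.22820405e-03 -5.01851150e-01  8.64951130e-01  6.56357133e-06]
```

```bash
python3 -m creep '{"travel":[[0,0,-0.01],[0,0,-0.02],[0,0,-0.03],[0,0,-0.04],[0,0,-0.04]],"roll":[0,0,0,0,0]}'; python3 -m creep '{"travel":[[0,0,-0.06],[0,0,-0.12],[0,0,-0.18],[0,0,-0.18]],"roll":[0,0,0,0]}';python3 - <<'E'
from h import *
st();go(.635,-.06,.18,180);
s=cam("scene");cv2.imwrite("pics/s2.png",cv2.resize(s["c"][130:350,140:480,::-1],(800,518),interpolation=cv2.INTER_CUBIC))
E
```

```text
clock: 23.6
position: [0.4453, 0.2932, 0.0956]
ee_rot: [0.0, -0.501, 0.865, 0.0]
contact_force: [0.6, -0.7, 0.5]
width: 0.0655
clock: 24.1
position: [0.4464, 0.2939, 0.1873]
ee_rot: [0.002, -0.501, 0.865, 0.0]
contact_force: [1.0, 0.2, -0.3]
width: 0.0656
t 24.1 p [0.4464 0.2939 0.1873] F [ 1.   0.2 -0.3] w 0.0656 j [ 0.56  0.27  1.7   0.    1.16 -2.06]
go [0.4265, -0.6792, 0.0143] roll 0.7002 cur yaw -119.8
```

View pics/s2.png

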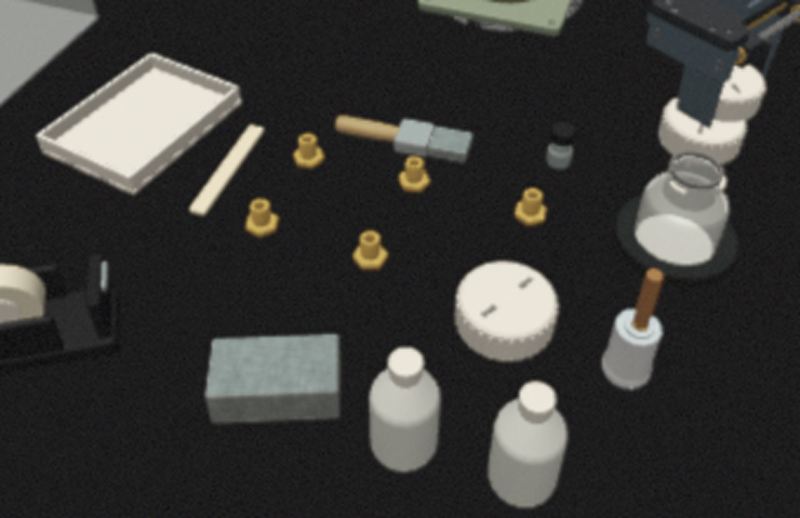

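The cap is off (in the gripper, upper right), the jar at (695,200) is open, and the probe stands upright in its cup (640,320). I carry the cap to the free area near (.635,-.06).

```bash
python3 -m creep '{"travel":[[0.06,-0.096,0],[0.12,-0.192,0],[0.18,-0.288,0],[0.24,-0.384,0],[0.3,-0.48,0]],"roll":[0.1,0.2,0.3,0.4,0.5]}'; python3 -m creep '{"travel":[[0,0,0],[0,0,0]],"roll":[0.1,0.2]}'; python3 -c "
from h import *
st();go(.635,-.06,.003,180)
t=cam('top')
for ce,sx in blobs(brass(t),60): print(np.round(ce,1),sx.tolist(),np.round(at_z(t,ce,.012),4))"
```

```text
clock: 24.78
position: [0.5785, 0.0419, 0.1833]
ee_rot: [-0.002, -0.147, 0.989, 0.0]
contact_force: [0.4, 0.1, 0.4]
width: 0.0655
clock: 25.02
position: [0.5781, 0.0426, 0.183]
ee_rot: [-0.002, 0.003, 1.0, -0.0]
contact_force: [-0.4, 0.1, -1.0]
width: 0.0656
t 25.02 p [0.5781 0.0426 0.183 ] F [-0.4  0.1 -1. ] w 0.0656 j [ 0.05  0.35  1.6   0.    1.2  -1.51]
go [-0.1168, -0.2043, 0.3594] roll -0.0045 cur yaw 179.6
[565.6  75.8] [479, 0, 161, 138, 15331] [ 0.8804 -0.7583  0.012 ]
[362.7 182.8] [357, 177, 13, 13, 131] [ 0.5657 -0.1213  0.012 ]
[363.1 220.9] [357, 215, 13, 13, 131] [ 0.4517 -0.1175  0.012 ]
[348.8 242.3] [337, 238, 25, 10, 185] [ 0.3906 -0.0731  0.012 ]
```

```bash
python3 -m creep '{"travel":[[-0.06,-0.1,0],[-0.117,-0.204,0],[-0.117,-0.204,0.1],[-0.117,-0.204,0.2],[-0.117,-0.204,0.26]],"roll":[0,0,0,0,0]}'; python3 -m creep '{"travel":[[0,0,0.04],[0,0,0.07],[0,0,0.09],[0,0,0.096],[0,0,0.096]],"roll":[0,0,0,0,0]}'; python3 -c "
from h import *
st()"
```

```text
clock: 25.7
position: [0.6347, -0.0581, 0.0509]
ee_rot: [-0.003, -0.001, 1.0, 0.0]
contact_force: [0.9, -0.5, -0.2]
width: 0.0657
clock: 26.32
position: [0.6377, -0.0583, 0.0078]
ee_rot: [0.0, -0.0, 1.0, 0.0]
contact_force: [0.1, -0.5, -0.8]
width: 0.0656
t 26.32 p [ 0.6377 -0.0583  0.0078] F [ 0.1 -0.5 -0.8] w 0.0656 j [-0.11  0.6   1.66  0.    0.88 -1.68]
```

```bash
python3 -m creep '{"travel":[[0,0,0.005],[0,0,0.01],[0,0,0.01]],"roll":[0,0,0]}';  python3 -m creep '{"travel":[[0,0,0],[0,0,0],[0,0,0],[0,0,0]],"roll":[0,0,0,0]}' 90; python3 -m creep '{"travel":[[0,0,-0.08],[0,0,-0.18],[0,0,-0.25],[0,0,-0.25]],"roll":[0,0,0,0]}'; python3 wb.py; python3 -c "
from h import *
go(.571,.0015,.13,180)"
```

```text
clock: 26.7
position: [0.6373, -0.0583, 0.0024]
ee_rot: [-0.0, -0.0, 1.0, 0.0]
contact_force: [-0.4, 0.9, 0.6]
width: 0.0652
clock: 27.2
position: [0.6374, -0.0583, 0.0025]
ee_rot: [0.0, -0.0, 1.0, 0.0]
contact_force: [0.2, -1.1, -0.4]
width: 0.082
clock: 27.7
position: [0.6395, -0.0586, 0.1311]
ee_rot: [0.004, -0.0, 1.0, -0.0]
contact_force: [0.2, 0.3, -0.4]
width: 0.0816
t 27.7 p [ 0.6395 -0.0586  0.1311] F [ 0.2  0.3 -0.4] w 0.0816 j [-0.11  0.48  1.53  0.    1.13 -1.68]
[258.7   6.5] [241, 0, 34, 17, 419] [ 0.4631 -0.118   0.012 ]
[538.1   8.1] [520, 0, 44, 22, 629] [0.4642 0.1365 0.012 ]
[261.5 123.3] [245, 107, 34, 34, 820] [ 0.5656 -0.1218  0.012 ]
[380.5 128.6] [365, 112, 33, 35, 775] [ 5.707e-01 -5.000e-04  1.200e-02]
go [0.1339, 0.1198, -0.003] roll 0.0001 cur yaw -180.0
```

View pics/wlast.png

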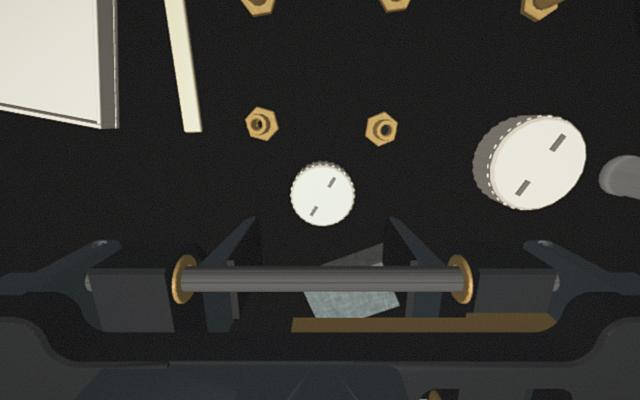

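The cap lies flat at (323,194). Next I pick up A (blocked).

```bash
python3 -m creep '{"travel":[[0.07,0.06,0],[0.138,0.119,0],[0.138,0.119,0.06],[0.138,0.119,0.14],[0.138,0.119,0.2]],"roll":[0,0,0,0,0]}' 50 30; python3 -m creep '{"travel":[[0,0,0.02],[0,0,0.035],[0,0,0.044],[0,0,0.044]],"roll":[0,0,0,0]}'; python3 -m creep '{"travel":[[0,0,0],[0,0,0],[0,0,0],[0,0,0]],"roll":[0,0,0,0]}' 0 30; python3 -c "
from h import *
st()"
```

```text
clock: 28.38
position: [0.5663, 0.0013, 0.0244]
ee_rot: [-0.002, -0.0, 1.0, 0.0]
contact_force: [1.0, -0.4, -0.4]
width: 0.0455
clock: 28.88
position: [0.5688, 0.0011, 0.0059]
ee_rot: [0.0, -0.0, 1.0, 0.0]
contact_force: [1.0, 0.4, 0.3]
width: 0.0457
clock: 29.38
position: [0.5697, 0.0012, 0.0072]
ee_rot: [0.002, 0.0, 1.0, 0.0]
contact_force: [-1.2, -0.1, 8.5]
width: 0.0198
t 29.38 p [0.5697 0.0012 0.0072] F [-1.2 -0.1  8.5] w 0.0198 j [-0.02  0.51  1.84  0.    0.78 -1.59]
```

```bash
python3 -m creep '{"travel":[[0,0,-0.1],[0,0,-0.22],[0,0,-0.34],[0.03,0.08,-0.34],[0.07,0.18,-0.34]],"roll":[0,0,0,0,0]}'; python3 -m creep '{"travel":[[0.04,0.1,0],[0.09,0.21,0],[0.14,0.32,0],[0.178,0.405,0],[0.178,0.405,0]],"roll":[0,0,0,0,0]}'; python3 - <<'E'
from h import *
st();go(.4458,.2935,.116,180);w=cam("wrist")
print(proj(w,[[.446,.293,.1],[.446,.293,.108]]),proj(w,[obs()["position"]-np.array([0,0,.007])]))
cv2.imwrite("pics/w8.png",cv2.resize(w["c"][130:290,213:427,::-1],(800,598),interpolation=cv2.INTER_CUBIC))
E
```

```text
clock: 30.0
position: [0.5337, 0.0915, 0.1767]
ee_rot: [0.002, 0.001, 1.0, 0.0]
contact_force: [0.4, 0.1, -0.8]
width: 0.0199
clock: 30.62
position: [0.443, 0.296, 0.1756]
ee_rot: [0.0, -0.002, 1.0, 0.0]
contact_force: [-0.2, -1.1, -0.6]
width: 0.0199
t 30.62 p [0.443  0.296  0.1756] F [-0.2 -1.1 -0.6] w 0.0199 j [ 0.57  0.28  1.72  0.    1.14 -1.01]
go [-0.0056, -0.0052, 0.1193] roll 0.0032 cur yaw -179.7
[[320.46822704 209.29463733]
 [320.43756005 212.02960333]] [[322.24900394 236.73154493]]
```

View pics/w8.png

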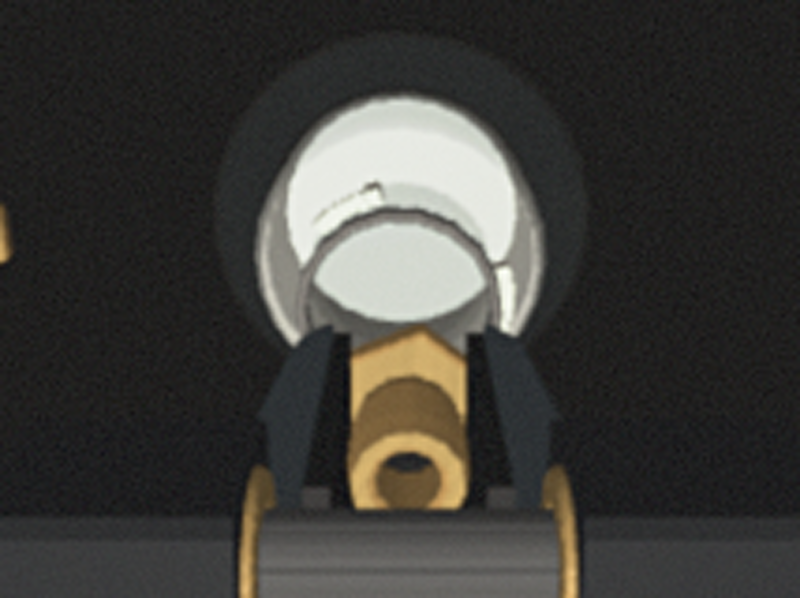

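```bash
python3 -m creep '{"travel":[[0,0,0.03],[0,0,0.06],[0,0,0.09],[0,0,0.1],[0,0,0.1]],"roll":[0,0,0,0,0]}'; python3 -m creep '{"travel":[[0,0,0.01],[0,0,0.01]],"roll":[0,0]}'; python3 -c "
from h import *
st();go(.4458,.2935,.112,180)"
```

```text
clock: 31.3
position: [0.4444, 0.2933, 0.1249]
ee_rot: [-0.0, 0.0, 1.0, -0.0]
contact_force: [0.5, -0.6, -0.9]
width: 0.0196
clock: 31.55
position: [0.4443, 0.2936, 0.1204]
ee_rot: [0.0, -0.0, 1.0, 0.0]
contact_force: [0.8, 0.3, -0.3]
width: 0.0199
t 31.55 p [0.4443 0.2936 0.1204] F [ 0.8  0.3 -0.3] w 0.0199 j [ 0.56  0.33  1.8   0.    1.01 -1.01]
go [-0.003, -0.0003, 0.0169] roll 0.0002 cur yaw -180.0
```

```bash
python3 -m creep '{"travel":[[-0.002,0,0.008],[-0.002,0,0.017],[-0.002,0,0.017]],"roll":[0,0,0]}'; python3 -m creep '{"travel":[[0,0,0],[0,0,0],[0,0,0]],"roll":[0,0,0]}' 50;python3 -m creep '{"travel":[[0,0,-0.06],[0,0,-0.12],[0,0,-0.12]],"roll":[0,0,0]}'; python3 - <<'E'
from h import *
st();go(.4518,-.1187,.18,180);w=cam("wrist")
t=cam("top")
for ce,sx in blobs(brass(t),60): print(np.round(ce,1),sx.tolist(),np.round(at_z(t,ce,.012),4))
for ce,sx in blobs(brass(w),60):print(np.round(ce,1),sx.tolist(),np.round(at_z(w,ce,.012),4))
cv2.imwrite("pics/w9.png",cv2.resize(w["c"][100:290,150:490,::-1],(800,447),interpolation=cv2.INTER_CUBIC))
E
```

```text
clock: 31.92
position: [0.4451, 0.2935, 0.1115]
ee_rot: [-0.0, -0.0, 1.0, -0.0]
contact_force: [-0.4, -0.4, -1.0]
width: 0.0198
clock: 32.3
position: [0.4455, 0.2937, 0.1121]
ee_rot: [0.0, -0.0, 1.0, 0.0]
contact_force: [-0.2, -0.0, 0.2]
width: 0.045
clock: 32.67
position: [0.4467, 0.2945, 0.1742]
ee_rot: [0.002, -0.0, 1.0, 0.002]
contact_force: [0.5, 0.5, 0.2]
width: 0.0455
t 32.67 p [0.4467 0.2945 0.1742] F [0.5 0.5 0.2] w 0.0455 j [ 0.56  0.28  1.72  0.    1.13 -1.01]
go [-0.0101, -0.8264, -0.0141] roll 0.0001 cur yaw -180.0
[565.9  75.6] [478, 0, 162, 138, 15453] [ 0.8811 -0.7595  0.012 ]
[362.7 182.8] [357, 177, 13, 13, 131] [ 0.5657 -0.1213  0.012 ]
[363.1 220.9] [357, 215, 13, 13, 131] [ 0.4519 -0.1176  0.012 ]
[275.3 222.8] [270, 217, 12, 13, 119] [0.454  0.1406 0.012 ]
[320.4 223.4] [314, 217, 13, 13, 132] [0.4484 0.008  0.012 ]
[348.2 242.3] [336, 238, 25, 10, 188] [ 0.3905 -0.0713  0.012 ]
[ 90.7 186. ] [70, 172, 41, 27, 793] [0.4485 0.0064 0.012 ]
[  4.7 188.7] [0, 175, 12, 25, 228] [ 0.4518 -0.101   0.012 ]
[200.5 190.6] [185, 177, 31, 27, 622] [0.4544 0.1417 0.012 ]
[320.9 190.7] [310, 186, 22, 11, 126] [0.4545 0.2921 0.012 ]
[239.  279.5] [233, 255, 16, 49, 401] [0.5811 0.1791 0.012 ]
[404.5 279.4] [396, 255, 16, 49, 405] [0.5813 0.4076 0.012 ]
[ 18.2 265.8] [0, 256, 37, 21, 435] [ 0.5594 -0.1176  0.012 ]
[367.4 323.7] [224, 313, 275, 19, 4074] [0.6549 0.3597 0.012 ]
```

View pics/w9.png

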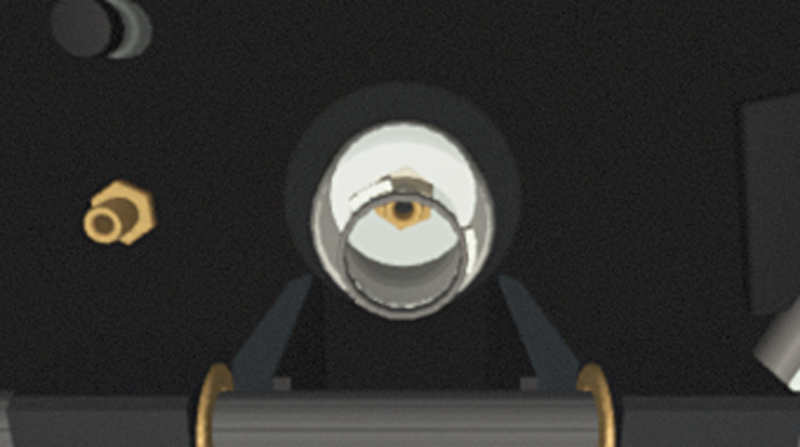

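A is inside the jar at (403,208 in the crop). Next is C.

```bash
python3 -m creep '{"travel":[[-0.002,-0.12,0],[-0.004,-0.24,0],[-0.006,-0.36,0],[-0.008,-0.48,0],[-0.01,-0.6,0]],"roll":[0,0,0,0,0]}' 50 30; python3 -m creep '{"travel":[[0,-0.12,0],[0,-0.225,0.04],[0,-0.225,0.12],[0,-0.225,0.2],[0,-0.225,0.24]],"roll":[0,0,0,0,0]}'; python3 wb.py; python3 -c "
from h import *
go(.4512,-.1187,.007,180)"
```

```text
clock: 33.4
position: [0.4493, -0.0082, 0.1706]
ee_rot: [-0.001, -0.0, 1.0, 0.0]
contact_force: [1.5, -0.7, 0.0]
width: 0.0455
clock: 34.02
position: [0.4478, -0.1185, 0.0487]
ee_rot: [-0.003, 0.0, 1.0, 0.001]
contact_force: [0.1, -0.6, -0.6]
width: 0.0455
t 34.02 p [ 0.4478 -0.1185  0.0487] F [ 0.1 -0.6 -0.6] w 0.0455 j [-0.28  0.33  2.04  0.    0.78 -1.85]
[479.4 221.6] [452, 200, 55, 43, 1626] [0.4483 0.0071 0.012 ]
[322.9 224.1] [302, 204, 43, 44, 1237] [ 0.4503 -0.1193  0.012 ]
go [-0.0097, -0.0016, 0.0802] roll -0.0002 cur yaw 180.0
```

```bash
python3 -m creep '{"travel":[[-0.002,0,0.03],[-0.002,0,0.06],[-0.002,0,0.08],[-0.002,0,0.08]],"roll":[0,0,0,0]}'; python3 -m creep '{"travel":[[0,0,0],[0,0,0],[0,0,0],[0,0,0]],"roll":[0,0,0,0]}' 0 30; python3 -m creep '{"travel":[[0,0,-0.1],[0,0,-0.22],[0,0,-0.337],[0,0.06,-0.337],[0.003,0.18,-0.337]],"roll":[0,0,0,0,0]}'; python3 -m creep '{"travel":[[0.002,0.12,0],[0.004,0.24,0],[0.006,0.36,0],[0.008,0.48,0],[0.008,0.6,0]],"roll":[0,0,0,0,0]}'; python3 -c "
from h import *
st();go(.4452,.2935,.1735,180)"
```

```text
clock: 34.58
position: [0.4507, -0.1186, 0.0112]
ee_rot: [-0.001, -0.0, 1.0, 0.0]
contact_force: [-1.2, 0.2, -0.8]
width: 0.0457
clock: 35.08
position: [0.4517, -0.1189, 0.0123]
ee_rot: [0.0, -0.0, 1.0, -0.0]
contact_force: [-0.6, 0.2, 2.9]
width: 0.0198
clock: 35.7
position: [0.4506, -0.0291, 0.1814]
ee_rot: [0.001, 0.002, 1.0, -0.0]
contact_force: [0.7, 0.3, -1.7]
width: 0.0195
clock: 36.33
position: [0.4454, 0.273, 0.1804]
ee_rot: [0.0, -0.0, 1.0, -0.0]
contact_force: [0.2, -0.3, -0.4]
width: 0.0194
t 36.33 p [0.4454 0.273  0.1804] F [ 0.2 -0.3 -0.4] w 0.0194 j [ 0.53  0.26  1.74 -0.    1.14 -1.04]
go [0.0004, 0.0411, 0.0138] roll 0.0004 cur yaw -180.0
```

```bash
python3 -m creep '{"travel":[[0,0.043,0],[0,0.043,0.03],[0,0.043,0.07],[0,0.043,0.1],[0,0.043,0.11]],"roll":[0,0,0,0,0]}'; python3 -m creep '{"travel":[[0,0,0.008],[0,0,0.016],[0,0,0.016]],"roll":[0,0,0]}'; python3 -c "
from h import *
st();go(.4452,.2935,.117,180)"
```

```text
clock: 36.95
position: [0.4453, 0.2909, 0.1241]
ee_rot: [-0.001, 0.001, 1.0, -0.001]
contact_force: [-0.2, 0.9, -0.4]
width: 0.0195
clock: 37.33
position: [0.4459, 0.2926, 0.1175]
ee_rot: [0.0, -0.0, 1.0, 0.0]
contact_force: [-0.4, 0.8, -0.7]
width: 0.0196
t 37.33 p [0.4459 0.2926 0.1175] F [-0.4  0.8 -0.7] w 0.0196 j [ 0.56  0.34  1.8   0.    1.   -1.01]
go [0.0014, 0.0018, 0.001] roll 0.0001 cur yaw -180.0
```

```bash
python3 -m creep '{"travel":[[0,0.001,0],[0,0.001,0],[0,0.001,0],[0,0.001,0]],"roll":[0,0,0,0]}' 50;python3 -m creep '{"travel":[[0,0,-0.06],[0,0,-0.11],[0,0,-0.11]],"roll":[0,0,0]}'; python3 - <<'E'
from h import *
st();go(.4543,.1412,.174,180);w=cam("wrist")
t=cam("top")
for ce,sx in blobs(brass(t),60): print(np.round(ce,1),sx.tolist(),np.round(at_z(t,ce,.012),4))
for ce,sx in blobs(brass(w),60):print(np.round(ce,1),sx.tolist(),np.round(at_z(w,ce,.012),4))
cv2.imwrite("pics/w10.png",cv2.resize(w["c"][100:290,150:490,::-1],(800,447),interpolation=cv2.INTER_CUBIC))
E
```

```text
clock: 37.83
position: [0.4459, 0.2932, 0.1176]
ee_rot: [0.0, -0.0, 1.0, 0.0]
contact_force: [-0.9, -0.1, 0.7]
width: 0.0458
clock: 38.2
position: [0.447, 0.2938, 0.1742]
ee_rot: [0.002, -0.0, 1.0, 0.001]
contact_force: [-0.6, 0.4, -0.1]
width: 0.0456
t 38.2 p [0.447  0.2938 0.1742] F [-0.6  0.4 -0.1] w 0.0456 j [ 0.56  0.28  1.72  0.    1.13 -1.01]
go [-0.0146, -0.3052, -0.0002] roll 0.0001 cur yaw -180.0
[565.9  75.8] [479, 0, 161, 138, 15393] [ 0.8805 -0.7593  0.012 ]
[362.7 182.8] [357, 177, 13, 13, 131] [ 0.5657 -0.1213  0.012 ]
[275.2 222.8] [270, 217, 12, 13, 118] [0.4541 0.1407 0.012 ]
[320.4 223.3] [314, 217, 13, 13, 133] [0.4485 0.0079 0.012 ]
[348.6 242.3] [336, 238, 26, 9, 192] [ 0.3906 -0.0727  0.012 ]
[ 91.4 185.9] [71, 172, 40, 26, 790] [0.4485 0.0064 0.012 ]
[201.1 190.5] [186, 176, 31, 28, 629] [0.4544 0.1417 0.012 ]
[321.7 193.3] [308, 186, 28, 17, 302] [0.4581 0.2924 0.012 ]
[239.  279.7] [233, 255, 16, 49, 395] [0.5816 0.1783 0.012 ]
[404.5 279.4] [396, 255, 16, 49, 402] [0.5814 0.4068 0.012 ]
[ 18.7 265.8] [0, 256, 37, 21, 439] [ 0.5596 -0.1179  0.012 ]
[367.4 323.7] [224, 313, 275, 19, 4090] [0.6548 0.359  0.012 ]
```

View pics/w10.png

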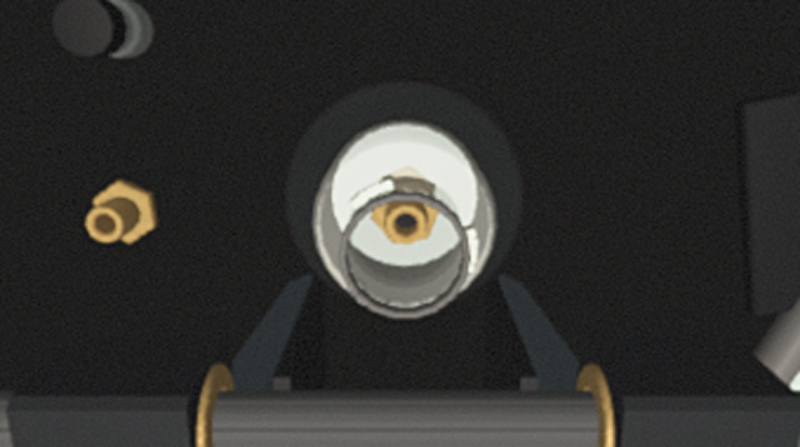

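Both blocked nozzles are in the jar, one standing on the other. Next is D (clear), then the tray.

```bash
python3 -m creep '{"travel":[[-0.006,-0.12,0],[-0.012,-0.24,0],[-0.015,-0.305,0],[-0.015,-0.305,0.1],[-0.015,-0.305,0.2]],"roll":[0,0,0,0,0]}' 50 30; python3 -m creep '{"travel":[[0,0,0.06],[0,0,0.1],[0,0,0.122],[0,0,0.126],[0,0,0.126]],"roll":[0,0,0,0,0]}'; python3 wb.py;
```

```text
clock: 38.92
position: [0.453, 0.1399, 0.0707]
ee_rot: [0.0, 0.001, 1.0, 0.0]
contact_force: [-0.0, -0.5, -0.9]
width: 0.0455
clock: 39.55
position: [0.4537, 0.1407, 0.0097]
ee_rot: [0.0, -0.0, 1.0, 0.0]
contact_force: [-0.0, 0.9, -0.6]
width: 0.0455
t 39.55 p [0.4537 0.1407 0.0097] F [-0.   0.9 -0.6] w 0.0455 j [ 0.28  0.4   2.06  0.    0.68 -1.29]
```

```bash
python3 -m creep '{"travel":[[0,0,0],[0,0,0],[0,0,0],[0,0,0]],"roll":[0,0,0,0]}' 0 30; python3 -m creep '{"travel":[[0,0,-0.1],[0,0,-0.2],[-0.01,-0.06,-0.2],[-0.02,-0.18,-0.2],[-0.04,-0.3,-0.2]],"roll":[0,0,0,0,0]}'; python3 -m creep '{"travel":[[-0.02,-0.12,0],[-0.04,-0.24,0],[-0.06,-0.36,0],[-0.08,-0.48,0],[-0.084,-0.6,0]],"roll":[0,0,0,0,0]}'; python3 -m creep '{"travel":[[0,-0.049,0],[0,-0.049,0],[0,-0.049,0]],"roll":[0,0,0]}'; python3 - <<'E'
from h import *
st();go(.516,-.334,.015,180);w=cam("wrist")
cv2.imwrite("pics/w11.png",w["c"][...,::-1])
E
```

```text
clock: 40.1
position: [0.4536, 0.1407, 0.0098]
ee_rot: [0.0, -0.0, 1.0, 0.0]
contact_force: [-0.3, 1.0, 3.9]
width: 0.0199
clock: 40.72
position: [0.4731, -0.0106, 0.1095]
ee_rot: [0.0, -0.001, 1.0, 0.0]
contact_force: [1.0, 0.2, -1.6]
width: 0.02
clock: 41.35
position: [0.5156, -0.3114, 0.109]
ee_rot: [-0.0, -0.0, 1.0, 0.0]
contact_force: [1.2, -0.3, -0.4]
width: 0.02
clock: 41.72
position: [0.5151, -0.3322, 0.1091]
ee_rot: [-0.001, -0.0, 1.0, 0.001]
contact_force: [-0.1, 0.2, -0.9]
width: 0.0203
t 41.73 p [ 0.5151 -0.3322  0.1091] F [-0.1  0.2 -0.9] w 0.0203 j [-0.59  0.46  1.62  0.    1.06 -2.16]
go [-0.002, -0.004, 0.1881] roll 0.0006 cur yaw -179.9
```

View pics/w11.png

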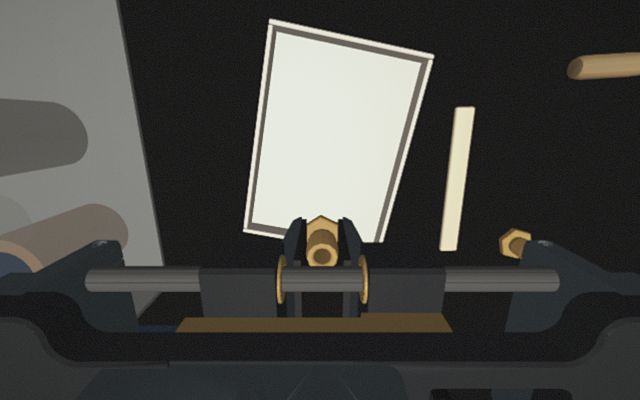

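The tray is in view (245–430, 20–240). The set-down spot is about 40 mm inside the far wall.

```bash
python3 -m creep '{"travel":[[0,-0.001,0.06],[0,-0.001,0.12],[0,-0.001,0.165],[0,-0.001,0.18],[0,-0.001,0.188]],"roll":[0,0,0,0,0]}';python3 -m creep '{"travel":[[0,0,0],[0,0,0]],"roll":[0,0]}'; python3 -m creep '{"travel":[[0,0,0],[0,0,0],[0,0,0]],"roll":[0,0,0]}' 45;python3 -m creep '{"travel":[[0,0,-0.08],[0,0,-0.16],[0,0,-0.19]],"roll":[0,0,0]}'; python3 wb.py; python3 -c "
from h import *
go(.4484,.0078,.11,180)"
```

```text
clock: 42.4
position: [0.516, -0.3336, 0.0158]
ee_rot: [0.0, -0.001, 1.0, -0.0]
contact_force: [0.6, 0.5, -1.1]
width: 0.0202
clock: 42.65
position: [0.516, -0.3346, 0.0163]
ee_rot: [0.001, -0.0, 1.0, -0.0]
contact_force: [-0.5, 0.1, -0.8]
width: 0.0198
clock: 43.02
position: [0.5156, -0.3345, 0.0156]
ee_rot: [0.0, -0.0, 1.0, -0.0]
contact_force: [-0.1, -0.4, -0.1]
width: 0.041
clock: 43.4
position: [0.5166, -0.3352, 0.113]
ee_rot: [0.002, -0.0, 1.0, -0.001]
contact_force: [-0.1, 0.0, -0.5]
width: 0.0416
t 43.4 p [ 0.5166 -0.3352  0.113 ] F [-0.1  0.  -0.5] w 0.0416 j [-0.59  0.46  1.62  0.    1.06 -2.17]
[322.6 198.5] [309, 183, 28, 32, 652] [ 0.5166 -0.3364  0.012 ]
go [0.1367, 0.6862, 0.0048] roll 0.0001 cur yaw -180.0
```

```bash
python3 -m creep '{"travel":[[0.027,0.115,0],[0.054,0.23,0],[0.08,0.345,0],[0.11,0.46,0],[0.136,0.575,0]],"roll":[0,0,0,0,0]}' 50 30; python3 -m creep '{"travel":[[0,0.11,0],[0,0.11,0.06],[0,0.11,0.12],[0,0.11,0.15],[0,0.11,0.15]],"roll":[0,0,0,0,0]}'; python3 wb.py; python3 -c "
from h import *
go(.448,.0075,.01,180)"
```

```text
clock: 44.08
position: [0.4458, -0.0451, 0.1092]
ee_rot: [-0.001, 0.0, 1.0, 0.0]
contact_force: [0.6, 0.0, 0.9]
width: 0.0455
clock: 44.7
position: [0.4455, 0.0082, 0.0336]
ee_rot: [-0.003, -0.0, 1.0, 0.0]
contact_force: [-0.3, -0.1, 0.2]
width: 0.0457
t 44.7 p [0.4455 0.0082 0.0336] F [-0.3 -0.1  0.2] w 0.0457 j [-0.01  0.33  2.09  0.    0.72 -1.58]
go [-0.0031, -0.0013, 0.049] roll 0.0001 cur yaw -180.0
```

```bash
python3 -m creep '{"travel":[[0,-0.001,0.02],[0,-0.001,0.04],[0,-0.001,0.046],[0,-0.001,0.046]],"roll":[0,0,0,0]}'; python3 -m creep '{"travel":[[0,0,0],[0,0,0],[0,0,0],[0,0,0]],"roll":[0,0,0,0]}' 0 30; python3 -m creep '{"travel":[[0,0,-0.1],[0,0,-0.2],[-0.01,-0.06,-0.2],[-0.02,-0.18,-0.2],[-0.028,-0.3,-0.2]],"roll":[0,0,0,0,0]}'; python3 -m creep '{"travel":[[0,-0.12,0],[0,-0.24,0],[0,-0.365,0],[0,-0.365,0],[0,-0.365,0]],"roll":[0,0,0,0,0]}'; python3 -c "
from h import *
st();go(.462,-.325,.0155,180)"
```

```text
clock: 45.25
position: [0.4473, 0.0076, 0.0122]
ee_rot: [-0.0, -0.0, 1.0, 0.0]
contact_force: [0.4, 0.7, 0.3]
width: 0.0456
clock: 45.75
position: [0.4476, 0.0077, 0.0126]
ee_rot: [0.0, -0.0, 1.0, 0.0]
contact_force: [0.4, -0.3, 1.2]
width: 0.0195
clock: 46.38
position: [0.4616, -0.1437, 0.1126]
ee_rot: [0.0, -0.001, 1.0, -0.0]
contact_force: [0.8, 0.3, -1.3]
width: 0.0197
clock: 47.0
position: [0.4608, -0.3243, 0.1118]
ee_rot: [-0.001, 0.0, 1.0, 0.001]
contact_force: [0.6, 0.7, -1.3]
width: 0.0194
t 47.0 p [ 0.4608 -0.3243  0.1118] F [ 0.6  0.7 -1.3] w 0.0194 j [-0.63  0.39  1.74  0.    1.02 -2.2 ]
go [-0.0026, -0.0016, 0.1926] roll -0.0004 cur yaw 180.0
```

```bash
python3 -m creep '{"travel":[[0,0,0.06],[0,0,0.12],[0,0,0.165],[0,0,0.18],[0,0,0.188]],"roll":[0,0,0,0,0]}';python3 -m creep '{"travel":[[0,0,0],[0,0,0]],"roll":[0,0]}'; python3 -m creep '{"travel":[[0,0,0],[0,0,0],[0,0,0]],"roll":[0,0,0]}' 45;python3 -m creep '{"travel":[[0,0,-0.08],[0,0,-0.16],[0,0,-0.19]],"roll":[0,0,0]}'; python3 wb.py; python3 -c "
from h import *
t=cam('top')
for ce,sx in blobs(brass(t),60): print(np.round(ce,1),sx.tolist(),np.round(at_z(t,ce,.012),4))
go(.5653,-.122,.11,180)"
```

```text
clock: 47.62
position: [0.4619, -0.3241, 0.0187]
ee_rot: [0.0, -0.001, 1.0, -0.0]
contact_force: [-0.2, -0.8, -1.2]
width: 0.0195
clock: 47.88
position: [0.462, -0.3251, 0.0192]
ee_rot: [0.001, -0.0, 1.0, -0.0]
contact_force: [0.4, 0.5, -0.3]
width: 0.0196
clock: 48.25
position: [0.4615, -0.325, 0.0186]
ee_rot: [0.0, -0.0, 1.0, -0.0]
contact_force: [-1.1, 0.6, 0.5]
width: 0.0409
clock: 48.62
position: [0.4625, -0.3257, 0.1157]
ee_rot: [0.002, -0.0, 1.0, -0.001]
contact_force: [0.0, 0.1, -0.1]
width: 0.0409
t 48.62 p [ 0.4625 -0.3257  0.1157] F [ 0.   0.1 -0.1] w 0.0409 j [-0.63  0.38  1.73  0.    1.02 -2.2 ]
[322.7 197.5] [308, 183, 31, 30, 644] [ 0.4622 -0.3269  0.012 ]
[566.4  74.9] [478, 0, 162, 138, 15713] [ 0.8833 -0.7613  0.012 ]
[362.7 182.8] [357, 177, 13, 13, 131] [ 0.5657 -0.1213  0.012 ]
[348.3 242.3] [336, 238, 26, 9, 188] [ 0.3906 -0.0717  0.012 ]
go [-0.2063, 0.4068, 0.0092] roll 0.0001 cur yaw -180.0
```

```bash
python3 -m creep '{"travel":[[-0.05,0.1,0],[-0.1,0.2,0],[-0.15,0.3,0],[-0.206,0.406,0],[-0.206,0.406,0]],"roll":[0,0,0,0,0]}' 50 30; python3 -m creep '{"travel":[[0,0,0.08],[0,0,0.14],[0,0,0.19],[0,0,0.207],[0,0,0.207]],"roll":[0,0,0,0,0]}'; python3 -c "
from h import *
st()"; python3 -m creep '{"travel":[[0,0,0],[0,0,0],[0,0,0],[0,0,0]],"roll":[0,0,0,0]}' 0 30; python3 -m creep '{"travel":[[0,0,-0.1],[0,0,-0.2],[0.04,-0.06,-0.2],[0.12,-0.14,-0.2],[0.2,-0.22,-0.2]],"roll":[0,0,0,0,0]}'; python3 -c "
from h import *
st();go(.408,-.315,.11,180)"
```

```text
clock: 49.35
position: [0.5649, -0.1182, 0.1113]
ee_rot: [-0.001, -0.003, 1.0, 0.001]
contact_force: [-0.1, -0.3, 0.1]
width: 0.0456
clock: 49.98
position: [0.5636, -0.1223, 0.0091]
ee_rot: [-0.001, 0.0, 1.0, 0.0]
contact_force: [-0.1, 0.0, 0.2]
width: 0.0459
t 49.98 p [ 0.5636 -0.1223  0.0091] F [-0.1  0.   0.2] w 0.0459 j [-0.23  0.52  1.82 -0.    0.8  -1.8 ]
clock: 50.48
position: [0.5649, -0.1219, 0.0107]
ee_rot: [0.001, -0.0, 1.0, -0.0]
contact_force: [-0.6, -0.9, 4.7]
width: 0.0197
clock: 51.1
position: [0.4634, -0.2326, 0.1099]
ee_rot: [0.0, -0.001, 1.0, -0.0]
contact_force: [0.3, -0.7, -0.6]
width: 0.0198
t 51.1 p [ 0.4634 -0.2326  0.1099] F [ 0.3 -0.7 -0.6] w 0.0198 j [-0.49  0.32  1.85 -0.    0.97 -2.06]
go [0.111, -0.1646, -0.0002] roll 0.0011 cur yaw -179.9
```

```bash
python3 -m creep '{"travel":[[0.05,-0.08,0],[0.111,-0.165,0],[0.111,-0.165,0],[0.111,-0.165,0.04],[0.111,-0.165,0.1]],"roll":[0,0,0,0,0]}';python3 -m creep '{"travel":[[0,0,0.04],[0,0,0.07],[0,0,0.087],[0,0,0.087],[0,0,0.087]],"roll":[0,0,0,0,0]}';python3 -c "
from h import *
st()"; python3 -m creep '{"travel":[[0,0,0],[0,0,0],[0,0,0]],"roll":[0,0,0]}' 45;python3 -m creep '{"travel":[[0,0,-0.08],[0,0,-0.2],[0,0,-0.3],[-0.05,0.1,-0.3],[-0.1,0.2,-0.3]],"roll":[0,0,0,0,0]}'; python3 -m creep '{"travel":[[-0.1,0.1,0],[-0.2,0.2,0],[-0.2,0.2,0]],"roll":[0,0,0]}'; python3 - <<'E'
from h import *
st()
s=cam("scene");cv2.imwrite("pics/s3.png",cv2.resize(s["c"][130:350,140:480,::-1],(800,518),interpolation=cv2.INTER_CUBIC))
t=cam("top");cv2.imwrite("pics/t3.png",cv2.resize(t["c"][95:325,180:486,::-1],(798,600),interpolation=cv2.INTER_CUBIC))
E
```

```text
clock: 51.72
position: [0.4101, -0.3142, 0.0601]
ee_rot: [0.001, -0.0, 1.0, -0.001]
contact_force: [-0.0, -0.1, -0.9]
width: 0.02
clock: 52.35
position: [0.4095, -0.3147, 0.017]
ee_rot: [0.001, -0.0, 1.0, -0.0]
contact_force: [0.1, -0.6, -1.3]
width: 0.0201
t 52.35 p [ 0.4095 -0.3147  0.017 ] F [ 0.1 -0.6 -1.3] w 0.0201 j [-0.68  0.44  1.96  0.    0.74 -2.25]
clock: 52.72
position: [0.4091, -0.3145, 0.0167]
ee_rot: [0.0, -0.0, 1.0, -0.0]
contact_force: [0.6, 0.8, -0.0]
width: 0.0409
clock: 53.35
position: [0.4596, -0.2139, 0.1675]
ee_rot: [0.001, 0.001, 1.0, -0.0]
contact_force: [0.8, 0.4, -0.1]
width: 0.041
clock: 53.72
position: [0.5609, -0.1118, 0.1663]
ee_rot: [0.0, -0.002, 1.0, 0.0]
contact_force: [-0.1, -0.0, -0.1]
width: 0.0413
t 53.73 p [ 0.5609 -0.1118  0.1663] F [-0.1 -0.  -0.1] w 0.0413 j [-0.22  0.35  1.65  0.    1.15 -1.79]
```

View pics/s3.png

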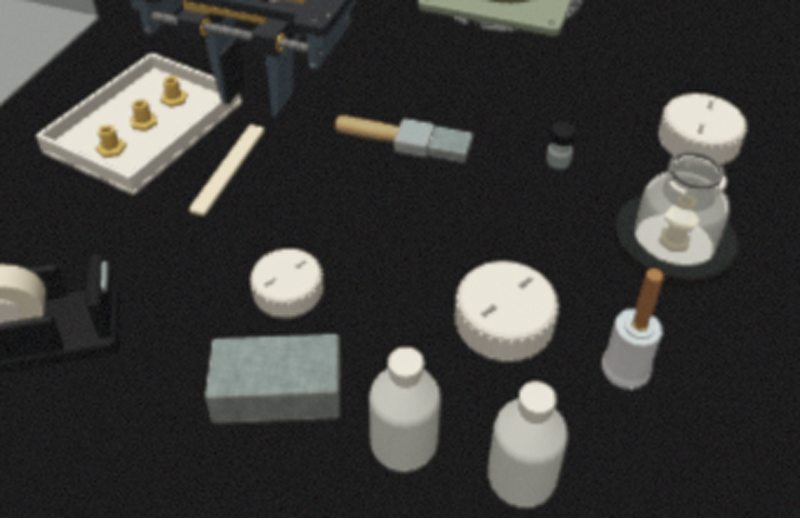

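View pics/t3.png

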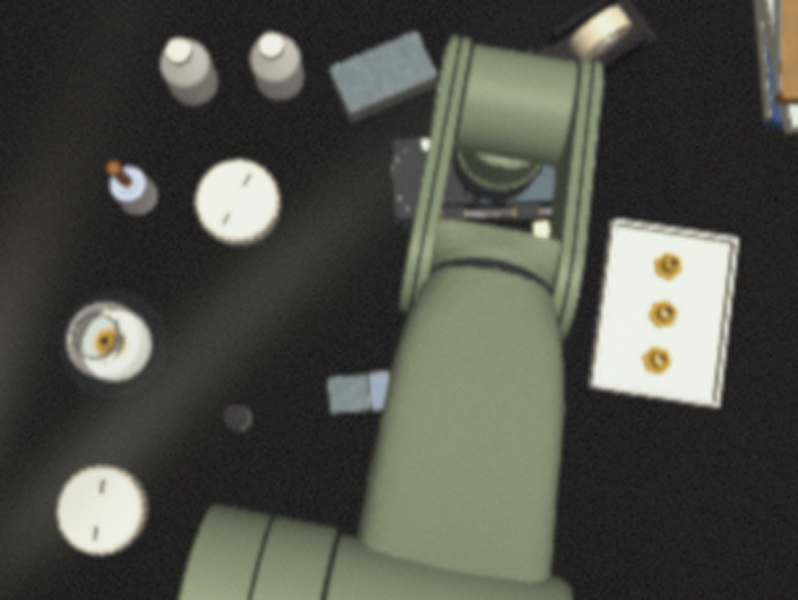

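All five nozzles are placed: three upright in the tray (668,266 / 664,314 / 656,360 in the top view) and two stacked in the open jar (105,342). The cap lies flat near the weight, the probe is upright in its cup, and nothing else has moved. Handing in.

```bash
python3 -m creep '{"travel":[[0,0,0],[0,0,0]],"roll":[0,0]}'; python3 -c "
from bench import env
print(env.sign_off())"
```

```text
clock: 54.08
position: [0.5579, -0.1156, 0.1665]
ee_rot: [-0.0, 0.001, 1.0, -0.0]
contact_force: [0.8, 0.3, 0.3]
width: 0.041
the job is handed in; nothing more can be done
None
```

The job is done and handed in at about 54 s on the robot's clock; the sign-off gives no verdict.

- **Probing:** There were five nozzles. Two were blocked: the probe stopped at the plug height with 15 and 20 N. Three were clear: the probe ran to about 1–2 mm above the bench with no force.
- **Order:** I stood the probe back in its cup before touching the cap. Then I pressed the cap down about 5 mm at 14 N, turned it 60° anticlockwise, lifted it off and set it down about 0.4 m from the jar. The nozzles went in last.
- **Knocked nozzle:** One clear nozzle was knocked about 45 mm aside after its test. I found it again in the pictures, still upright, and put it in the tray.
- **Last pictures:** They show three nozzles upright in the tray, the two blocked ones in the open jar with one standing on the other, the cap flat on the bench and the probe upright. The other things look unmoved, though the arm hid part of the brush and tape dispenser from above; the side view shows the brush whole. No check failed or disagreed.

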